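Clear the mallet and turn the casting in the sloping vice

ROBOT

A 7-joint arm with a two-finger parallel gripper is mounted at the origin on the work surface. World frame = base frame: x ahead of the robot, y to its left, z up, the work surface at z = 0. Lengths are in m, angles in rad, forces in N, time in s.
With the tool pointing down it reaches from about 0.4 to 0.85 m from the base axis. Payload 4.5 kg.
Tool frame: the origin (TCP) lies at the very end of the fingers, on their centre line; the grasp point (between the pads) lies 19 mm behind it; z points along the fingers, y is the line along which they close (so a half turn about z gives the same grasp; the last joint's range is limited). The gripper opens to 88 mm and grips with 3 to 60 N. Pads are 18 mm wide; open, the fingers measure 123 mm over their backs; the gripper's body (75 mm by 187 mm) begins 45 mm behind the grasp point.
Start: joints at [1.159, 0.689, -0.195, 1.565, 0.157, 0.902, -0.215], TCP at [0.27, -0.564, 0.239] pointing down, gripper open.
Joint ranges: [-3.01, 3.01], [-0.46, 2.08], [-1.47, 1.51], [0.13, 2.56], [-1, 4.14], [0.04, 2.09], [-2.66, 2.66]. Speed limits (rad/s): [2.57, 2.57, 3.14, 3.14, 3.14, 3.14, 3.14].

INTERFACE

Orientations are given as a unit quaternion [x, y, z, w].
In Python, from plant import r gives the robot as it stands. The module is installed in compiled form; this text tells all that it offers.
- The arm moves only by the tool step_arm, never from a script. Its argument "increments" is a list of rows, each a list of 2 entries, a list of its own where there are three numbers: the shift along the world's x, y, z in cm, then the turn, a rotation vector about the world's x, y, z in degrees. A call has exactly 10 rows; each row shifts and turns the commanded pose from where the row before left it; what a row does not reach is not made up. A row lasts 1/10 s, in which the tool goes at most 50 mm and 8.59 degrees, less where a joint would pass 70% of its speed; a pose out of reach is approached as far as the arm can. A call is refused whole if a number of a shift passes 5 or a number of a turn 8.59, either way. A call with a gripper value outside its range is refused whole. "fingers" is the opening, from 0 (shut) to 1 (fully open), set as the call begins (left out, the last holds). The fingers move at their own pace and stop on an object; "grip_force" is the grip in N (left out, the last holds). Time passes only in rows, so rows that do not move let the fingers close, or fill a call up. It gives the time, the measured TCP pose, the force, the opening and the grip force at its end, in the units of the state.
- r.get_state(): the state, without advancing time (a new reading comes with each control period).
- r.snapshot(name): name is "scene" or "top" or "wrist"; returns (picture, depth): 480x640x3 uint8, red, green, blue; 480x640 float32, m along the optical axis (not along the pixel's ray), 0 where there is no reading.
- r.calibration(name): a dict with "fov_y" (degrees; the focal length in pixels is half the picture's height over the tangent of half this angle, whatever the lens; pixels are square), "cx", "cy" (the principal point, pixels), "R" (3x3) and "t" (3): a world point X has camera coordinates R X + t. Camera axes: x right, y down, z forward; pixel columns grow to the right and rows downward; lengths in m; the calibration is good to about 2 mm. The wrist camera is an equidistant fisheye: a pixel r from the principal point sees the ray r / f radians off the axis. A picture is of the moment at which its call begins: read the wrist's pose just before it. calibration takes no time and is no camera call; for the wrist camera it gives the pose at the moment of the call.
- r.finish_job(): hands the job in; it is judged then, once.
The state is a dict: "clock": time; "q": joint angles; "qd": joint speeds; "joint_torque": joint torques, N m; "tool_pos": TCP position; "eef_rot": TCP orientation; "contact_force": force on the tool from outside, world axes, zero at the start; "moment": the same for the moment, N m; "opening": opening from 0.0 (shut) to 1.0 (fully open); "finger_force": force on a finger pad.
Only numpy, scipy, OpenCV 4.12 (cv2) and the standard library are available. Lean on these libraries where they do the work, as an engineer would, in place of code of your own. Each camera call takes 0.05 s, during which the arm holds its last target. There are 200 camera calls.

TASK

Take the mallet off the sloping vice and lay it on the green mat, all of it on the mat. Then turn the copper casting a quarter turn on the vice bed (still standing on the same underside), so that its blue face no longer looks at a jaw but out of an open side of the vice, left or right, and slide the steel jaw down until the casting is snugly clamped, centred and square between the jaws. Leave everything else on the bench where it is.

Things in the scene. Friction and masses are not known exactly. Their poses are not given: they have to be found in the camera images.
- vise: Fixed green vice, bed sloping up away from the robot at 30 deg. Its frame tilts with the bed: x up the slope, y across to the left, z square off the bed (leaning to the robot). Origin: on the bed's centreline at the face of the low fixed jaw, 50 mm above the bench. Bed 100 mm wide, x -25 to 210 mm. Fixed jaw: x -22 to 0, 90 mm wide, 20 mm high off the bed. Foot plate 130 mm wide.
- jaw (a joint): Sliding upper jaw: steel plate, red back, 28 mm thick (along vice x), 70 wide, 60 high off the bed. Value (m) = gap between the jaws less 90 mm: clamping face at vice x = 0.090 + value, back at 0.118 + value; 0 is closed on the casting's length. Starts at 0.015 to 0.020; stops at 0.030 and -0.050. Slides stiffly (7 N), no spring, stays where left; can be pushed down the slope from behind.
- casting: Loose copper-coloured block, 90 x 46 x 60 mm (own x, y, z), 0.4 to 0.8 kg, origin at the centre of its underside. Its 90 x 60 mm face at -y is blue. At the start it stands on the vice bed within 5 mm of the fixed jaw, long side across the bed, blue face looking up the slope at the sliding jaw.
- blue_face (a point): Centre of the casting's blue face, at casting (0, -23, 30) mm.
- mallet: Loose mallet, 0.28 kg: black barrel head 50 mm in diameter, 90 mm long along own y, origin at the head's centre; yellow handle 22 x 22 mm along -x out to x = -169 mm; balance point x = -55 mm. At the start the head hangs behind the sliding jaw and the handle points down the slope, flat on the tops of the jaw and the casting (both 60 mm off the bed).
- mallet_end (a point): Free end of the mallet handle, mallet (-168, 0, 0) mm.
- mat: Fixed green mat flat on the bench, 270 x 200 mm (own x, y), 5 mm thick; origin at the centre of its underside. It lies either on the left or on the right of the vice.
- tray: Fixed aluminium palette tray 200 x 180 mm, 18 mm high, origin at the centre of its underside; on the other side of the vice from the mat. Leave alone.
- mix_cup: Black plastic cup on the tray, 72 mm in diameter, 85 mm high, origin at its underside. Leave alone.
- stir_stick: Wooden stir stick on the tray, 150 x 18 x 6 mm, yellow at one end, origin at the middle of its underside. Leave alone.
- spray_can: Spray can standing on the bench, 64 mm in diameter, 190 mm high, origin at its underside. Leave alone.
- steel_cup: Dark steel cup standing on the bench, 84 mm in diameter, 100 mm high, origin at its underside. Leave alone.
- screwdriver: Screwdriver lying on the bench between vice and robot. Leave alone.
- scraper: Scraper with a wooden handle lying on the bench at the far left. Leave alone.
Things that resemble listed ones, but are neither listed nor needed, are in the scene too. Several things have the shape of the casting; the one meant has the colours described above.

How it is judged:
On the way, in this order (a step that is already met when the one before it is completed fails the run):
1. the mallet lies on the mat, let go, with the casting still in its old position (x of mallet in the frame of mat between -0.135 and 0.135 m and y of mallet in the frame of mat between -0.1 and 0.1 m and x of mallet_end in the frame of mat between -0.135 and 0.135 m and y of mallet_end in the frame of mat between -0.1 and 0.1 m and z of each of mallet, mallet_end in the frame of mat below 0.036 m and linear speed of mallet below 0.03 m/s and contact force between the fingers and mallet below 0.3 N and distance of casting from where it was at the start of the episode below 0.03 m), for 0.2 s.
2. the casting stands on the bed turned by a quarter turn, the jaw not yet closed on it (angle between the x axis of casting and the x axis of vise, either way round below 0.2 rad and angle between the z axis of casting and the z axis of vise, either way round below 0.2 rad and angle between casting's own z axis and vertical below 1 rad and y of casting in the frame of vise between -0.02 and 0.02 m and x of casting in the frame of vise between 0.038 and 0.075 m and z of casting in the frame of vise between -0.005 and 0.008 m and value of joint jaw above 0.004 m), for 0.2 s.
At the end, for the whole second after the job is handed in: Mallet at rest, head centre and handle end over the mat and down on it. Casting on the bed on its underside (5 mm), length along the slope within 0.07 rad, centre within 20 mm of the centreline, jaw closed on it (value -4 to 3 mm, casting centre 38 to 50 mm from the fixed jaw) (x of mallet in the frame of mat between -0.135 and 0.135 m and y of mallet in the frame of mat between -0.1 and 0.1 m and x of mallet_end in the frame of mat between -0.135 and 0.135 m and y of mallet_end in the frame of mat between -0.1 and 0.1 m and z of each of mallet, mallet_end in the frame of mat below 0.036 m and linear speed of mallet below 0.03 m/s and angle between the x axis of casting and the x axis of vise, either way round below 0.07 rad and angle between the z axis of casting and the z axis of vise, either way round below 0.07 rad and angle between casting's own z axis and vertical below 1 rad and y of casting in the frame of vise between -0.02 and 0.02 m and x of casting in the frame of vise between 0.038 and 0.05 m and z of casting in the frame of vise between -0.005 and 0.005 m and value of joint jaw between -0.004 and 0.003 m and linear speed of casting below 0.02 m/s and angular speed of casting below 0.2 rad/s); the robot touches nothing.
It fails at once if a bystander (cup, stick, can, screwdriver or scraper) is moved by more than 30 mm (distance of any of mix_cup, stir_stick, spray_can, steel_cup, screwdriver, scraper from where it was at the start of the episode above 0.03 m).
It also fails if it takes over 72 s, if anything falls off the work surface, if the arm or the gripper's body presses on something with over 40 N, if the wrist force passes 120 N, or if a joint passes its speed limit or range.

## Working session

There is one attempt and no reset: what is moved stays moved. The work goes in short steps, Python scripts to look and compute and a tool call to move; the robot and the scene stay as the last step left them, time stands still between calls to the robot, and variables do not carry over. Pictures are saved under pics/ and viewed, at most 10 in all, crops included, and the job is handed in when it is done.

Besides the shell and the picture viewer there is one more tool, called after "Call:" by a JSON object that holds its "fn" and its "kwargs". step_arm: Moves the arm, as the interface text tells. Its arguments: {"type":"object","properties":{"increments":{"type":"array","items":{"type":"array"}},"fingers":{"type":"number"},"grip_force":{"type":"number"}},"required":["increments"]}

```bash
mkdir -p pics
cat > h.py <<'E'
import numpy as np, cv2
from plant import r
def snap(n):
    c=r.calibration(n); im,d=r.snapshot(n); return c,im,d
def cloud(c,d):
    f=240/np.tan(np.radians(c['fov_y'])/2)
    v,u=np.mgrid[0:480,0:640]
    X=np.stack([(u-c['cx'])/f*d,(v-c['cy'])/f*d,d],-1)
    return (X-c['t'])@np.array(c['R'])
E
python3 - <<'E'
from h import *
for n in('scene','top'):
    c,im,d=snap(n); cv2.imwrite(f'pics/{n}0.png',im[...,::-1]); np.savez(f'{n}0.npz',im=im,d=d,P=cloud(c,d)); print(n,c['fov_y'],c['cx'],c['cy'],np.round(c['R'],3).tolist(),c['t'])
print(r.get_state())
E
```

```text
scene 45.06987667334315 330.4195920065686 238.29151534800903 [[-0.878, 0.478, 0.01], [0.375, 0.702, -0.605], [-0.296, -0.528, -0.796]] [ 0.507569   -0.15584743  1.80413255]
top 47.68909728466025 324.38740476921123 249.75462175597792 [[-0.014, -1.0, -0.008], [-0.984, 0.015, -0.175], [0.175, 0.005, -0.985]] [0.04255323 0.60142957 1.38087374]
{'clock': 0.1, 'q': array([ 1.15883573,  0.68987292, -0.19451623,  1.56617642,  0.15724642,
        0.90252115, -0.21508814]), 'qd': array([-1.08970287e-04, -3.85410977e-03,  4.35425235e-04, -1.90654670e-03,
       -1.28114500e-03,  7.04918399e-05,  1.42615307e-03]), 'joint_torque': array([-2.52886515e-03, -5.28493917e+01, -1.27111450e+00, -1.53834432e+01,
       -5.25331171e-02,  2.03363350e-03,  2.40971940e-05]), 'tool_pos': array([ 0.26920224, -0.56345152,  0.23802406]), 'eef_rot': array([ 9.75259647e-01,  2.21061045e-01, -2.15244980e-04, -7.67448782e-04]), 'contact_force': array([-0.478149  ,  0.08444049,  0.09569582]), 'moment': array([-0.0165315 ,  0.00559569,  0.02551677]), 'finger_force': 0.0, 'opening': 1.0018025105111197}
```

View pics/scene0.png

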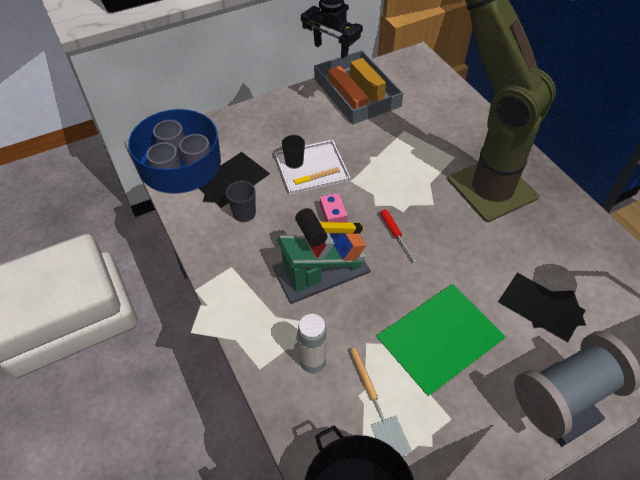

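View pics/top0.png

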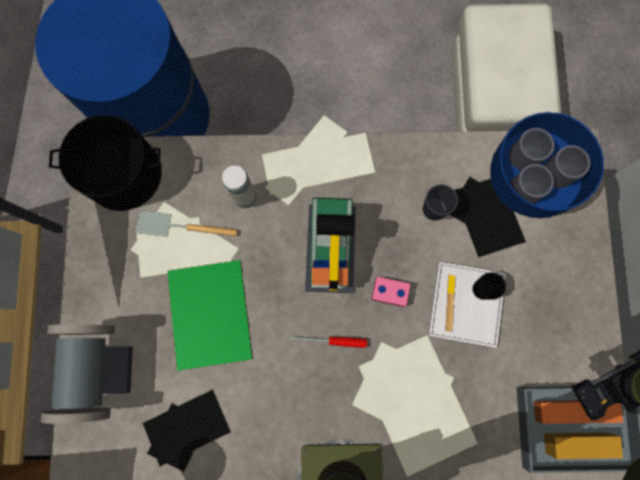

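Scene: the mallet (black head, yellow handle) lies on the vice at top px (335,245), with the casting (copper with blue) below it at (330,275). The mat is on the left at (210,315). Could be mistaken for the casting: the pink block with blue dots at (392,291) and the orange blocks in the box at (580,412) and (580,447). The one on the vice bed matches the description.

Run:
```python
from h import *
T=np.load('top0.npz'); S=np.load('scene0.npz')
a=T['im'][185:305,285:385]; b=S['im'][195:305,265:385]
a=cv2.resize(a,(450,540),interpolation=cv2.INTER_CUBIC); b=cv2.resize(b,(350,320))
o=np.zeros((540,800,3),np.uint8); o[:,:450]=a; o[:320,450:]=b; cv2.imwrite('pics/crop.png',o[...,::-1])
def box(m,P):
    (c,s,an)=cv2.minAreaRect((P[m][:,:2]*1000).astype(np.float32)); return np.round(c,1),np.round(s,1),round(an,2),np.round(np.percentile(P[m][:,2],[2,50,98])*1000,1),m.sum()
for n,D in(('top',T),('scene',S)):
    im=D['im'];P=D['P'];hsv=cv2.cvtColor(im,cv2.COLOR_RGB2HSV);H,Sa,V=[hsv[...,i].astype(int) for i in range(3)]
    ws=(abs(P[...,0]-.62)<.25)&(abs(P[...,1]-.05)<.4)&(P[...,2]<.3)&(P[...,2]>-.02)
    v=ws&(P[...,2]>.02)
    op=lambda m:cv2.morphologyEx(m.astype(np.uint8),cv2.MORPH_OPEN,np.ones((2,2))).astype(bool)
    print(n,'mat',box(op(ws&(P[...,2]<.02)&(H>50)&(H<75)&(Sa>180)),P))
    vi=v&(abs(P[...,1])<.12)&(P[...,0]>.45)
    for nm,m in(('yellow',(H>20)&(H<32)&(Sa>150)&(V>100)&(P[...,2]>.1)),('copper',(H>4)&(H<17)&(Sa>120)),('blue',(H>105)&(H<125)&(Sa>100)),('black',(V<45)&(P[...,2]>.12)),('green',(H>60)&(H<90)&(Sa>80)),('red',((H<4)|(H>174))&(Sa>120)&(V>60))):
        m=op(vi&m)
        if m.sum()>5: print(n,nm,box(m,P), np.round(P[m].mean(0)*1000,1))
    g=ws&(abs(P[...,2]-.01)<.008)&(abs(P[...,1])<.12)&(P[...,0]>.5)&(V<90)
    print('foot',box(op(g),P))
for u,v in[(238,180),(207,228),(347,342),(438,202),(392,291),(440,265)]: print((u,v),np.round(T['P'][v,u],3))
```

```text
top mat (array([468.2, 236. ]), array([429.8, 216.2]), 87.61, array([-0.2,  6. , 12.7]), np.int64(5250))
top yellow (array([481.8,  10.5]), array([ 21.6, 262.1]), 87.67, array([ 82.3, 159.7, 191.8]), np.int64(402)) [559.9   7.6 159.7]
top copper (array([452.6,  17.5]), array([ 94.3, 202.9]), 88.6, array([ 13.6, 114.8, 133.2]), np.int64(459)) [521.1  20.9 117.1]
top blue (array([470.3, -40.1]), array([214., 168.]), 9.16, array([ 46.1, 108.5, 127.4]), np.int64(145)) [544.    4.3 110.8]
top black (array([536.4,  26.9]), array([ 90.7, 358.9]), 76.15, array([ 14.5, 216.3, 224.5]), np.int64(757)) [624.    3.3 211.4]
top green (array([531.4,  18.2]), array([ 75. , 360.5]), 87.28, array([ 74.9, 142.7, 216.3]), np.int64(754)) [655.1  14.9 136.4]
foot (array([540.7, -17.1]), array([199.3, 382.8]), 86.98, array([ -3.7,  12.5, 127.3]), np.int64(729))
scene mat (array([724. , 494.2]), array([868.5, 252.4]), 29.76, array([-1.5,  4.5, 10.8]), np.int64(5583))
scene yellow (array([790.6, 361.4]), array([1037.3,   89.6]), 56.66, array([105.4, 154.7, 190.8]), np.int64(330)) [565.7  21.  161. ]
scene co
[... 246 characters left out ...]
.4  96.8]
scene black (array([798. , 319.7]), array([1096.4,  166.1]), 55.7, array([122.3, 211.6, 222.3]), np.int64(732)) [637.7  22.7 205.9]
scene green (array([863.7, 374.7]), array([928.7, 223.8]), 55.01, array([ 11.7,  95.1, 154.9]), np.int64(1748)) [666.8  41.1  97.4]
scene red (array([639.8,  43.9]), array([22.8, 39.2]), 36.94, array([120.4, 137.4, 163.3]), np.int64(106)) [636.2  45.5 139.2]
foot (array([865.8, 357.2]), array([948.9, 270.2]), 53.63, array([-2.5, 11.1, 20.3]), np.int64(1334))
(238, 180) [0.754 0.241 0.19 ]
(207, 228) [0.673 0.353 0.021]
(347, 342) [ 0.361 -0.022  0.027]
(438, 202) [ 0.738 -0.281  0.013]
(392, 291) [ 0.49  -0.141  0.05 ]
(440, 265) [ 0.561 -0.276  0.021]
```

View pics/crop.png

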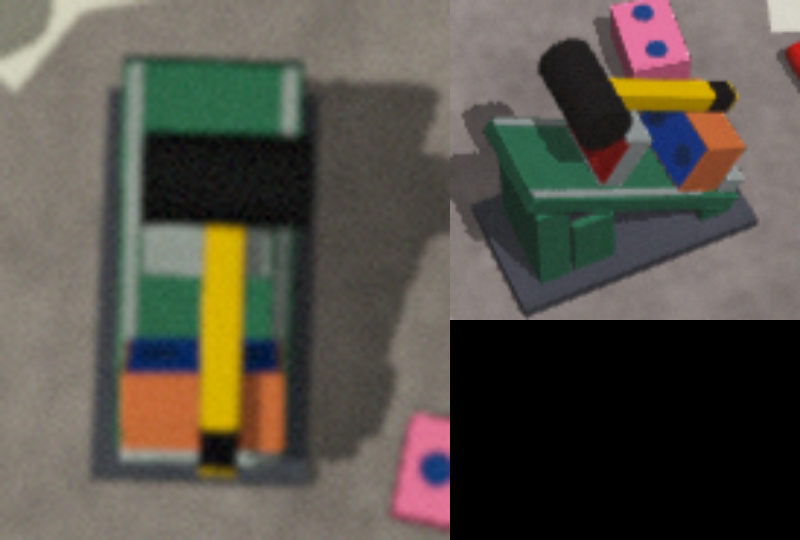

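The crop confirms it: the copper block with a blue face looking up at the steel jaw stands on the bed, and the mallet lies over both. The pink block with dots is a decoy. Next, a robust fit of the poses.

```bash
cat >> h.py <<'E'
def clean(P,d,tol=.012):
    k=np.ones((3,3)); return (d>0)&(cv2.dilate(d,k)-cv2.erode(d,k)<tol)
c30,s30=np.cos(np.pi/6),.5
def vR(psi):
    c,s=np.cos(psi),np.sin(psi)
    return np.array([[c,-s,0],[s,c,0],[0,0,1]])@np.array([[c30,0,-s30],[0,1,0],[s30,0,c30]])
def masks(im):
    hsv=cv2.cvtColor(im,cv2.COLOR_RGB2HSV);H,Sa,V=[hsv[...,i].astype(int) for i in range(3)]
    return dict(mat=(H>50)&(H<70)&(Sa>180),yellow=(H>20)&(H<32)&(Sa>150)&(V>100),copper=(H>4)&(H<17)&(Sa>120),blue=(H>105)&(H<125)&(Sa>100),black=V<45,green=(H>65)&(H<90)&(Sa>80),grey=(Sa<40)&(V>90))
E
python3 - <<'E'
from h import *
D={n:np.load(n+'0.npz') for n in('top','scene')}
def pts(n,c,zlo,zhi):
    d=D[n]; m=masks(d['im'])[c]&clean(d['P'],d['d']); P=d['P'][m]
    return P[(P[:,2]>zlo)&(P[:,2]<zhi)&(P[:,0]>.3)&(P[:,0]<.85)&(abs(P[:,1])<.45)]
for n in D:
    p=pts(n,'mat',-.005,.015);p=p[p[:,1]>.08]; print(n,'mat',cv2.minAreaRect((p[:,:2]*1000).astype(np.float32)),np.median(p[:,2]))
    y=pts(n,'yellow',.1,.25); y=y[abs(y[:,1])<.08]; c=y.mean(0);u,s,vt=np.linalg.svd(y-c); print('handle',len(y),c.round(4),vt[0].round(3),np.percentile((y-c)@vt[0],[0,2,98,100]).round(3))
    for col in('green','copper','blue','grey','black'):
        p=pts(n,col,.03,.26); p=p[(abs(p[:,1])<.1)&(p[:,0]>.48)]
        # assume psi=0.04 provisional frame
        for psi in (0.0,0.05):
            q=p@vR(psi)-np.array([0,0,.05])@vR(psi); print(col,psi,len(q),'z',np.percentile(q[:,2],[5,25,50,75,95]).round(4),'y',np.percentile(q[:,1],[2,50,98]).round(4),'x',np.percentile(q[:,0],[2,50,98]).round(4))
E
```

```text
top mat ((440.77032470703125, 345.6636047363281), (260.8666076660156, 194.5296630859375), 7.426077842712402) 0.0060576922175281985
handle 282 [0.5599 0.0103 0.1628] [-0.864  0.049 -0.501] [-0.06  -0.058  0.055  0.081]
green 0.0 563 z [-0.2691 -0.2663 -0.2645 -0.2626 -0.2593] y [-0.0224  0.0226  0.0529] x [0.511  0.6438 0.669 ]
green 0.05 563 z [-0.2692 -0.2664 -0.2647 -0.2625 -0.2592] y [-0.0569 -0.0116  0.024 ] x [0.5119 0.6433 0.6693]
copper 0.0 322 z [-0.2093 -0.2064 -0.2047 -0.2028 -0.2002] y [-0.0198  0.0352  0.0625] x [0.4671 0.4893 0.5087]
copper 0.05 322 z [-0.21   -0.207  -0.2049 -0.203  -0.1996] y [-0.0461  0.0092  0.0359] x [0.4679 0.4904 0.5101]
blue 0.0 12 z [-0.2407 -0.2383 -0.2226 -0.2184 -0.1829] y [-0.0093  0.0399  0.0508] x [0.4767 0.5107 0.6158]
blue 0.05 12 z [-0.2414 -0.2389 -0.2233 -0.219  -0.1827] y [-0.0381  0.0119  0.0231] x [0.4769 0.5119 0.6153]
grey 0.0 264 z [-0.2674 -0.2644 -0.2597 -0.2054 -0.2018] y [-0.0324  0.0397  0.0632] x [0.4603 0.5841 0.6655]
grey 0.05 264 z [-0.2681 -0.2649 -0.2593 -0.2059 -0.2017] y [-0.0669  0.0093  0.0343] x [0.4602 0.5849 0.
[... 851 characters left out ...]
332  0.041 ] x [0.476  0.5032 0.5129]
blue 0.0 127 z [-0.2561 -0.2453 -0.2379 -0.2281 -0.215 ] y [-0.0038  0.0297  0.0603] x [0.5071 0.5103 0.5147]
blue 0.05 127 z [-0.2568 -0.2458 -0.2375 -0.2289 -0.2155] y [-0.0318  0.0013  0.0318] x [0.5076 0.511  0.516 ]
grey 0.0 88 z [-0.2688 -0.266  -0.2636 -0.2358 -0.2081] y [-0.0287  0.0538  0.0688] x [0.4591 0.5829 0.6673]
grey 0.05 88 z [-0.2699 -0.2669 -0.2631 -0.2368 -0.2089] y [-0.0633  0.0215  0.0424] x [0.4615 0.5844 0.6653]
black 0.0 335 z [-0.1985 -0.1878 -0.1802 -0.1743 -0.1702] y [-0.028   0.0234  0.0533] x [0.4713 0.6428 0.6539]
black 0.05 335 z [-0.1983 -0.188  -0.1803 -0.1744 -0.17  ] y [-0.0602 -0.0074  0.0218] x [0.4716 0.6431 0.6545]
```

```bash
cat >> h.py <<'E'
from scipy.spatial.transform import Rotation as Ro
def tool(yaw,tilt):  # tool x at yaw, tool z down, tilted forward by tilt (rad)
    return Ro.from_euler('z',yaw)*Ro.from_euler('y',-tilt)*Ro.from_euler('x',np.pi)
def go(p,R,verbose=True):
    s=r.get_state(); d=(np.array(p)-s['tool_pos'])*100; w=np.degrees((R*Ro.from_quat(s['eef_rot']).inv()).as_rotvec())
    print('shift cm',d.round(2),'turn',w.round(2),'rows>=',max(np.linalg.norm(d)/5,np.linalg.norm(w)/8.59).round(1),'t',round(s['clock'],2),'F',np.round(s['contact_force'],1),'op',round(s['opening'],3),'q',np.round(s['q'],2))
E
python3 - <<'E'
from h import *
print(tool(-.05,np.pi/6).as_matrix().round(2))
go([.534,.0095,.224],tool(-.05,np.pi/6))
E
```

```text
[[ 0.86 -0.05  0.5 ]
 [-0.04 -1.   -0.02]
 [ 0.5   0.   -0.87]]
shift cm [26.48 57.3  -1.4 ] turn [  5.87 -29.74 -27.77] rows>= 12.6 t 0.1 F [-0.5  0.1  0.1] op 1.002 q [ 1.16  0.69 -0.19  1.57  0.16  0.9  -0.22]
```

Call:
{"fn": "step_arm", "kwargs": {"increments": [[[1.3,2.86,0.1],[0.3,-1.5,-1.4]],[[1.3,2.86,0.1],[0.3,-1.5,-1.4]],[[1.3,2.86,0.1],[0.3,-1.5,-1.4]],[[1.3,2.86,0.1],[0.3,-1.5,-1.4]],[[1.3,2.86,0.1],[0.3,-1.5,-1.4]],[[1.3,2.86,0.1],[0.3,-1.5,-1.4]],[[1.3,2.86,0.1],[0.3,-1.5,-1.4]],[[1.3,2.86,0.1],[0.3,-1.5,-1.4]],[[1.3,2.86,0.1],[0.3,-1.5,-1.4]],[[1.3,2.86,0.1],[0.3,-1.5,-1.4]]], "fingers": 1, "grip_force": 35}}

```text
clock: 1.1
tool_pos: [0.3997, -0.2767, 0.2487]
eef_rot: [0.986, 0.098, 0.133, 0.003]
contact_force: [-0.1, 0.5, -0.8]
opening: 1.002
finger_force: 0.0
```

Call:
{"fn": "step_arm", "kwargs": {"increments": [[[1.3,2.86,0.1],[0.3,-1.5,-1.4]],[[1.3,2.86,0.1],[0.3,-1.5,-1.4]],[[1.3,2.86,0.1],[0.3,-1.5,-1.4]],[[1.3,2.86,0.1],[0.3,-1.5,-1.4]],[[1.3,2.86,0.1],[0.3,-1.5,-1.4]],[[1.3,2.86,0.1],[0.3,-1.5,-1.4]],[[1.3,2.86,0.1],[0.3,-1.5,-1.4]],[[1.3,2.86,0.1],[0.3,-1.5,-1.4]],[[1.3,2.86,0.1],[0.3,-1.5,-1.4]],[[0.0,0.0,0.0],[0,0,0]]]}}

```text
clock: 2.1
tool_pos: [0.513, -0.0399, 0.2725]
eef_rot: [0.974, 0.004, 0.226, 0.001]
contact_force: [-0.1, 0.1, 0.2]
opening: 1.001
finger_force: 0.0
```

```bash
cat >> h.py <<'E'
def wcloud():
    c=r.calibration('wrist'); im,d=r.snapshot('wrist')
    f=240/np.tan(np.radians(c['fov_y'])/2); v,u=np.mgrid[0:480,0:640]
    a,b=u-c['cx'],v-c['cy']; rr=np.hypot(a,b)+1e-9; th=rr/f; t=np.tan(np.minimum(th,1.4))
    X=np.stack([a/rr*t*d,b/rr*t*d,d],-1); d=np.where(th<1.2,d,0).astype(np.float32)
    return im,d,(X-c['t'])@np.array(c['R'])
E
python3 - <<'E'
from h import *
im,d,P=wcloud(); cv2.imwrite('pics/w1.png',im[...,::-1]); np.savez('w1.npz',im=im,d=d,P=P)
m=masks(im); ok=clean(P,d,.01)
y=P[m['yellow']&ok&(P[...,2]>.1)]; c=y.mean(0); vt=np.linalg.svd(y-c,full_matrices=False)[2]
print('handle',len(y),c.round(4),vt[0].round(3),np.percentile(y[:,1],[2,98]).round(4))
for col in('green','copper','blue','grey','black'):
    p=P[m[col]&ok]; p=p[(p[:,2]>.03)&(abs(p[:,1])<.1)&(p[:,0]>.48)&(p[:,0]<.85)]; q=(p-[.533,.0215,.05])@vR(-.04)
    if len(q): print(col,len(q),np.percentile(q,[2,25,50,75,98],axis=0).T.round(4).tolist())
go([.534,.0095,.224],tool(-.05,np.pi/6))
E
```

```text
handle 4459 [0.5595 0.0038 0.1826] [-0.244 -0.389  0.888] [-0.0894  0.0226]
green 3718 [[0.0161, 0.0654, 0.0854, 0.1967, 0.2063], [-0.1124, -0.0325, -0.0168, 0.0241, 0.0403], [-0.0002, 0.0009, 0.0015, 0.0021, 0.2881]]
copper 2376 [[0.005, 0.0176, 0.0298, 0.0406, 0.0479], [-0.0417, -0.0324, -0.0211, 0.0182, 0.0411], [0.0543, 0.0609, 0.0614, 0.0619, 0.0628]]
blue 1725 [[0.023, 0.0475, 0.0486, 0.1034, 0.1381], [-0.1139, -0.0325, -0.0159, 0.0235, 0.0424], [0.0081, 0.0305, 0.0475, 0.2047, 0.2978]]
grey 11551 [[0.0633, 0.1236, 0.1257, 0.1274, 0.1331], [-0.1082, -0.0764, -0.0482, -0.0273, 0.0445], [0.002, 0.2781, 0.2806, 0.2814, 0.2827]]
black 46742 [[0.0915, 0.122, 0.1269, 0.133, 0.182], [-0.1192, -0.0875, -0.0321, -0.0071, 0.0237], [0.0841, 0.2282, 0.2852, 0.2995, 0.3042]]
shift cm [ 2.21  5.27 -4.82] turn [ 0.21 -3.93 -2.94] rows>= 1.5 t 2.15 F [-0.6 -0.4  0.3] op 1.004 q [-0.09  0.38  0.11  2.28 -1.    0.04 -0.57]
```

View pics/w1.png

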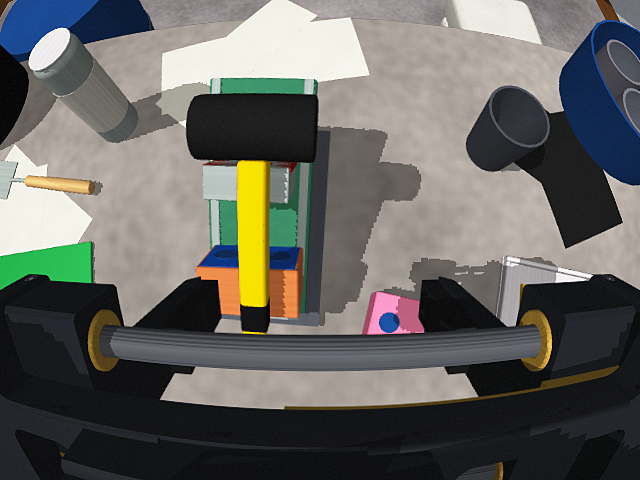

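The wrist view shows the handle at (253,240), the head at (255,127) and the casting at (250,280). The 30° tilt hits limits (q5=-1, q6=0.04), so I'll grip the mallet with the tool vertical.

Run:
```python
from h import *
D=np.load('w1.npz');im,d,P=D['im'],D['d'],D['P'];m=masks(im); ok=clean(P,d,.01)
s=m['yellow']&ok&(P[...,2]<.21)&(P[...,2]>.09)&(P[...,0]>.5)&(abs(P[...,1])<.06)
q=(P-[.533,.0215,.05])@vR(-.04)
s&=(q[...,2]>.078); y=P[s];c=y.mean(0);vt=np.linalg.svd(y-c,full_matrices=False)[2]; print('handle top',len(y),c.round(4),vt[0].round(3),np.percentile(q[s],[2,50,98],axis=0).round(4).tolist())
s=m['black']&ok&(q[...,2]>.06)&(q[...,2]<.11)&(q[...,0]>.1)&(q[...,0]<.23)&(abs(q[...,1])<.08); print('head',np.percentile(q[s],[1,50,99],axis=0).round(4).tolist())
g=(np.ptp(im.astype(int),axis=-1)<30)&(im.max(-1)>80)&ok&(abs(q[...,2]-.06)<.004)&(q[...,0]>.09)&(q[...,0]<.15); print('jaw top',g.sum(),np.percentile(q[g],[1,50,99],axis=0).round(4).tolist())
# bed edges: points with z~0, x>.15 / between jaw and casting
b=ok&(abs(q[...,2]-.0015)<.004)&(abs(q[...,1])<.07)
for lo,hi in((.055,.08),(.08,.1),(.17,.19),(.19,.205)):
    t=b&(q[...,0]>lo)&(q[...,0]<hi); print(lo,t.sum(),np.percentile(q[t][:,1],[.5,99.5]).round(4), np.median(q[t][:,2]).round(4))
for nm in('copper','blue'):
    t=m[nm]&ok&(abs(q[...,2]-.0613)<.002) if nm=='copper' else m[nm]&ok&(abs(q[...,1])<.06)&(q[...,2]<.058)&(q[...,0]<.06)
    print(nm,np.percentile(q[t],[1,50,99],axis=0).round(4).tolist())
    if nm=='blue': A=q[t]; print('blue slope', np.polyfit(A[:,1],A[:,0],1))
go([.567,.0095,.24],tool(-.05,0))
```

```text
handle top 3940 [0.5659 0.0117 0.1653] [-0.866  0.04  -0.498] [[0.0274, -0.0181, 0.0806], [0.0884, -0.0086, 0.0833], [0.1386, 0.0018, 0.0847]]
head [[0.142, -0.0515, 0.0815], [0.1653, -0.0107, 0.0946], [0.1874, 0.0343, 0.0983]]
jaw top 1695 [[0.1069, -0.0325, 0.0594], [0.1203, 0.0147, 0.0614], [0.1333, 0.0352, 0.063]]
0.055 1514 [-0.0464  0.0502] 0.0016
0.08 831 [-0.0468  0.0503] 0.0018Traceback (most recent call last):
  File "<stdin>", line 11, in <module>
    return _quantile_unchecked(
        a, q, axis, out, overwrite_input, method, keepdims, weights)
    return _ureduce(a,
                    func=_quantile_ureduce_func,
    ...<5 lines>...
                    overwrite_input=overwrite_input,
                    method=method)
    r = func(a, **kwargs)
    result = _quantile(arr,
                       quantiles=q,
    ...<2 lines>...
                       out=out,
                       weights=wgt)
    slices_having_nans = np.isnan(arr[-1, ...])
                                  ~~~^^^^^^^^^
IndexError: index -1 is out of bounds for axis 0 with size 0
```

Run:
```python
from h import *
go([.567,.0115,.23],tool(-.046,0))
```

```text
shift cm [ 5.51  5.47 -4.22] turn [ 0.88 26.06 -2.74] rows>= 3.1 t 2.15 F [-0.6 -0.4  0.3] op 1.004 q [-0.09  0.38  0.11  2.28 -1.    0.04 -0.57]
```

Call:
{"fn": "step_arm", "kwargs": {"increments": [[[0.6,0.6,0],[0.1,3.7,-0.4]],[[0.6,0.6,0],[0.1,3.7,-0.4]],[[0.6,0.6,0],[0.1,3.7,-0.4]],[[0.6,0.6,-0.6],[0.1,3.7,-0.4]],[[0.6,0.6,-0.6],[0.1,3.7,-0.4]],[[0.6,0.6,-0.6],[0.1,3.7,-0.4]],[[0.6,0.6,-0.6],[0.1,3.7,-0.4]],[[0.6,0.6,-0.6],[0.1,0,0]],[[0.6,0.6,-0.6],[0,0,0]],[[0,0,0],[0,0,0]]]}}

```text
clock: 3.15
tool_pos: [0.5625, 0.005, 0.2325]
eef_rot: [1.0, -0.026, 0.012, 0.0]
contact_force: [-0.6, -0.5, -0.2]
opening: 1.001
finger_force: 0.0
```

Run:
```python
from h import *
go([.566,.0115,.1325],tool(-.046,0))
```

```text
shift cm [  0.35   0.65 -10.  ] turn [0.08 1.42 0.34] rows>= 2.0 t 3.15 F [-0.6 -0.5 -0.2] op 1.001 q [-0.52  0.73  0.77  1.82 -0.67  0.85 -1.05]
```

Call:
{"fn": "step_arm", "kwargs": {"increments": [[[0.1,0.2,0],[0,0.5,0.1]],[[0.1,0.2,-1.0],[0,0.5,0.1]],[[0.1,0.2,-1.5],[0,0.4,0.1]],[[0,0,-1.5],[0,0,0]],[[0,0,-1.5],[0,0,0]],[[0,0,-1.5],[0,0,0]],[[0,0,-1.5],[0,0,0]],[[0,0,-1.0],[0,0,0]],[[0,0,-0.5],[0,0,0]],[[0,0,0],[0,0,0]]]}}

```text
clock: 4.15
tool_pos: [0.5657, 0.0105, 0.1329]
eef_rot: [1.0, -0.023, 0.0, 0.001]
contact_force: [0.5, 0.2, -0.1]
opening: 0.997
finger_force: 0.0
```

Call:
{"fn": "step_arm", "kwargs": {"increments": [[[0,0,0],[0,0,0]],[[0,0,0],[0,0,0]],[[0,0,0],[0,0,0]],[[0,0,0],[0,0,0]],[[0,0,0],[0,0,0]],[[0,0,0],[0,0,0]],[[0,0,0],[0,0,0]],[[0,0,0],[0,0,0]],[[0,0,0],[0,0,0]],[[0,0,0],[0,0,0]]], "fingers": 0, "grip_force": 35}}

```text
clock: 5.15
tool_pos: [0.566, 0.0106, 0.1336]
eef_rot: [1.0, -0.023, 0.001, 0.001]
contact_force: [0.5, 0.8, -0.7]
opening: 0.248
finger_force: 35.0
```

Call:
{"fn": "step_arm", "kwargs": {"increments": [[[0,0,0.5],[0,0,0]],[[0,0,1],[0,0,0]],[[0,0,1.5],[0,0,0]],[[0,0,1.5],[0,0,0]],[[0,0,1.5],[0,0,0]],[[0,0,1.5],[0,0,0]],[[0,0,1.5],[0,0,0]],[[0,0,1],[0,0,0]],[[0,0,0.5],[0,0,0]],[[0,0,0],[0,0,0]]]}}

```text
clock: 6.15
tool_pos: [0.5663, 0.0104, 0.2393]
eef_rot: [1.0, -0.023, 0.001, 0.001]
contact_force: [0.3, -0.2, -2.6]
opening: 0.244
finger_force: 35.0
```

Run:
```python
from h import *
go([.4177,.343,.12],tool(.129,-np.pi/6))
```

```text
shift cm [-14.86  33.26 -11.93] turn [-1.11 30.17  9.78] rows>= 7.7 t 6.15 F [ 0.3 -0.2 -2.6] op 0.244 q [-0.53  0.74  0.79  1.78 -0.65  0.9  -1.07]
```

Call:
{"fn": "step_arm", "kwargs": {"increments": [[[-0.4,1.0,0],[-0.1,1.7,0.5]],[[-0.8,1.8,0],[-0.1,1.7,0.5]],[[-0.8,1.8,0],[-0.1,1.7,0.5]],[[-0.8,1.8,0],[-0.1,1.7,0.6]],[[-0.8,1.8,0],[-0.1,1.7,0.6]],[[-0.8,1.8,0],[-0.1,1.7,0.6]],[[-0.8,1.8,0],[-0.1,1.7,0.6]],[[-0.8,1.8,0],[-0.1,1.7,0.6]],[[-0.8,1.8,0],[-0.1,1.7,0.6]],[[-0.8,1.8,0],[-0.1,1.7,0.6]]]}}

```text
clock: 7.15
tool_pos: [0.4896, 0.1832, 0.2379]
eef_rot: [0.989, 0.027, -0.148, 0.014]
contact_force: [-0.3, -1.1, -2.9]
opening: 0.243
finger_force: 35.0
```

Call:
{"fn": "step_arm", "kwargs": {"increments": [[[-0.8,1.8,-0.5],[-0.1,1.7,0.6]],[[-0.8,1.8,-1.5],[0,1.7,0.6]],[[-0.8,1.8,-1.5],[0,1.7,0.6]],[[-0.8,1.8,-1.5],[0,1.7,0.6]],[[-0.8,1.8,-1.5],[0,1.7,0.6]],[[-0.8,1.8,-1.5],[0,1.7,0.5]],[[-0.8,1.8,-1.5],[0,1.7,0.5]],[[-0.8,1.8,-1.5],[0,1.3,0]],[[-0.5,0.9,-0.9],[0,0,0]],[[0,0,0],[0,0,0]]]}}

```text
clock: 8.15
tool_pos: [0.4189, 0.3367, 0.1174]
eef_rot: [0.963, 0.064, -0.261, 0.016]
contact_force: [-0.4, -0.8, -2.7]
opening: 0.247
finger_force: 35.0
```

Run:
```python
from h import *
go([.4177,.343,.0165],tool(.129,-np.pi/6))
c,im,d=snap('scene'); P=cloud(c,d); ok=clean(P,d); m=masks(im)
y=P[m['yellow']&ok&(P[...,2]>.03)&(P[...,1]>.2)]; c=y.mean(0);vt=np.linalg.svd(y-c,full_matrices=False)[2]; print(len(y),c.round(4),vt[0].round(3))
y=P[m['black']&ok&(P[...,2]>.03)&(P[...,1]>.25)&(P[...,0]>.45)&(P[...,0]<.6)]
print(np.percentile(y,[2,50,98],axis=0).round(3).tolist())
cv2.imwrite('pics/s2.png',cv2.resize(im[240:460,330:570],(720,600))[...,::-1])
```

```text
shift cm [ -0.12   0.63 -10.09] turn [-0.06 -0.28 -0.18] rows>= 2.0 t 8.15 F [-0.4 -0.8 -2.7] op 0.247 q [-0.91  1.06  0.62  1.51 -0.7   1.35 -1.47]
52 [0.4008 0.3348 0.1451] [ 0.991  0.136 -0.013]
[[0.453, 0.315, 0.14], [0.504, 0.378, 0.2], [0.579, 0.432, 0.558]]
```

View pics/s2.png

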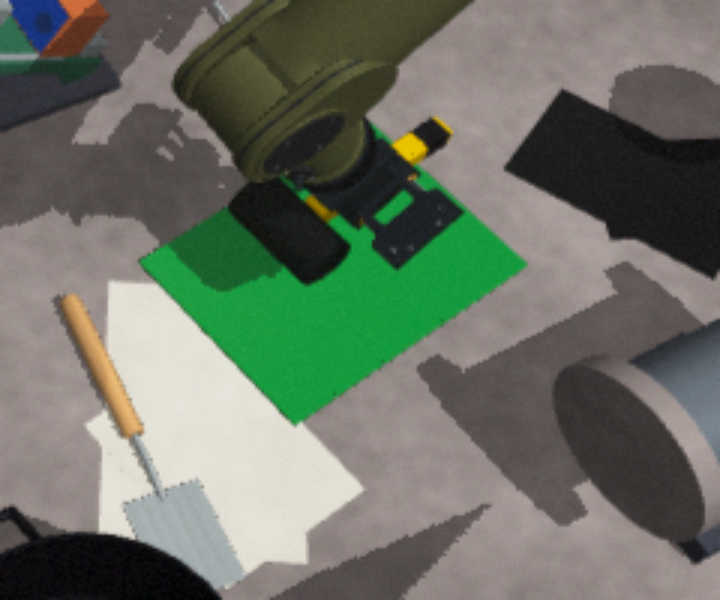

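The mallet hangs level above the mat (head at (290,230), handle end at (440,130)) and is aligned with it. Lowering it now.

Call:
{"fn": "step_arm", "kwargs": {"increments": [[[0,0.2,-1],[0,0,0]],[[0,0.2,-1.5],[0,0,0]],[[0,0.2,-1.5],[0,0,0]],[[0,0,-1.5],[0,0,0]],[[0,0,-1.5],[0,0,0]],[[0,0,-1.2],[0,0,0]],[[0,0,-0.8],[0,0,0]],[[0,0,-0.6],[0,0,0]],[[0,0,-0.4],[0,0,0]],[[0,0,0],[0,0,0]]]}}

```text
clock: 9.2
tool_pos: [0.4211, 0.3414, 0.0194]
eef_rot: [0.964, 0.063, -0.259, 0.016]
contact_force: [-0.6, -0.1, -3.1]
opening: 0.241
finger_force: 35.0
```

Run:
```python
from h import *
go([.4177,.343,.0165],tool(.129,-np.pi/6))
```

```text
shift cm [-0.34  0.16 -0.29] turn [-0.09 -0.06 -0.02] rows>= 0.1 t 9.2 F [-0.6 -0.1 -3.1] op 0.241 q [-0.89  1.2   0.57  1.5  -0.77  1.23 -1.43]
```

Call:
{"fn": "step_arm", "kwargs": {"increments": [[[0,0,-0.2],[0,0,0]],[[0,0,-0.1],[0,0,0]],[[0,0,0],[0,0,0]],[[0,0,0],[0,0,0]],[[0,0,0],[0,0,0]],[[0,0,0],[0,0,0]],[[0,0,0],[0,0,0]],[[0,0,0],[0,0,0]],[[0,0,0],[0,0,0]],[[0,0,0],[0,0,0]]]}}

```text
clock: 10.2
tool_pos: [0.4212, 0.3414, 0.0167]
eef_rot: [0.964, 0.063, -0.259, 0.016]
contact_force: [0.6, -0.4, -3.9]
opening: 0.249
finger_force: 35.0
```

Call:
{"fn": "step_arm", "kwargs": {"increments": [[[0,0,0],[0,0,0]],[[0,0,0],[0,0,0]],[[0,0,0],[0,0,0]],[[0,0,0],[0,0,0]],[[0,0,0],[0,0,0]],[[0,0,0],[0,0,0]],[[0.4,0,0.8],[0,0,0]],[[0.8,0.1,1.4],[0,0,0]],[[0.8,0.1,1.4],[0,0,0]],[[0.8,0.1,1.4],[0,0,0]]], "fingers": 0.75}}

```text
clock: 11.2
tool_pos: [0.4499, 0.3444, 0.0678]
eef_rot: [0.964, 0.063, -0.258, 0.016]
contact_force: [-0.1, 0.4, 0.3]
opening: 0.747
finger_force: 0.0
```

Call:
{"fn": "step_arm", "kwargs": {"increments": [[[0.8,0.1,1.4],[0,0,0]],[[0.8,0.1,1.4],[0,0,0]],[[0.8,0.1,1.4],[0,0,0]],[[0.8,0.1,1.4],[0,0,0]],[[0.4,0,2],[0,0,0]],[[0,0,2],[0,0,0]],[[0,0,2],[0,0,0]],[[0,0,2],[0,0,0]],[[0,0,1],[0,0,0]],[[0,0,0],[0,0,0]]], "fingers": 1}}

```text
clock: 12.2
tool_pos: [0.4858, 0.3486, 0.2144]
eef_rot: [0.964, 0.063, -0.257, 0.015]
contact_force: [-0.8, 0.6, -0.7]
opening: 0.998
finger_force: 0.0
```

Run:
```python
from h import *
go([.45,.0,.35],tool(.129,0))
c,im,d=snap('top'); P=cloud(c,d); ok=clean(P,d); m=masks(im)
y=P[m['yellow']&ok&(P[...,2]>.015)&(P[...,1]>.2)&(P[...,2]<.06)]; c=y.mean(0);vt=np.linalg.svd(y-c,full_matrices=False)[2]; print(len(y),c.round(4),vt[0].round(3),np.percentile(y,[2,98],axis=0).round(3).tolist())
cv2.imwrite('pics/t3.png',cv2.resize(im[160:400,140:460],(800,600))[...,::-1])
```

```text
shift cm [ -3.58 -34.86  13.56] turn [  3.69 -29.64  -0.07] rows>= 7.5 t 12.2 F [-0.8  0.6 -0.7] op 0.998 q [-0.85  1.02  0.66  1.23 -0.64  1.62 -1.58]
239 [0.427  0.3396 0.0346] [-0.989 -0.125 -0.076] [[0.348, 0.326, 0.026], [0.485, 0.353, 0.042]]
```

View pics/t3.png

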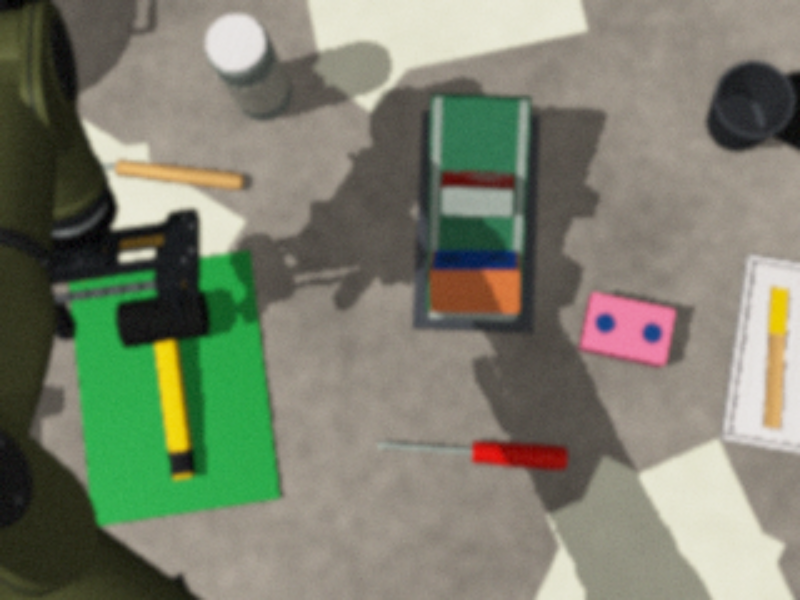

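The mallet lies fully on the mat (head at (163,318), end at (182,475)), and the casting hasn't moved. Next I'll fit a kinematic model from the logged joints to plan the wrist flip.

```bash
cat > kin.py <<'E'
import numpy as np
from scipy.optimize import least_squares
from scipy.spatial.transform import Rotation as Ro
import itertools
DATA=[([1.1588,.6899,-.1945,1.5662,.1572,.9025,-.2151],[.2692,-.5635,.2380],[.97526,.22106,-.0002,-.0008]),
([-.09,.38,.11,2.28,-1,.04,-.57],[.513,-.0399,.2725],[.974,.004,.226,.001]),
([-.52,.73,.77,1.82,-.67,.85,-1.05],[.5625,.005,.2325],[1,-.026,.012,0]),
([-.53,.74,.79,1.78,-.65,.9,-1.07],[.5663,.0104,.2393],[1,-.023,.001,.001]),
([-.91,1.06,.62,1.51,-.7,1.35,-1.47],[.4189,.3367,.1174],[.963,.064,-.261,.016]),
([-.89,1.2,.57,1.5,-.77,1.23,-1.43],[.4211,.3414,.0194],[.964,.063,-.259,.016]),
([-.85,1.02,.66,1.23,-.64,1.62,-1.58],[.4858,.3486,.2144],[.964,.063,-.257,.015])]
LO=np.array([-3.01,-.46,-1.47,.13,-1,.04,-2.66]);HI=np.array([3.01,2.08,1.51,2.56,4.14,2.09,2.66])
def fk(q,p,s):
    h,a,b,c,k,e,f=p; R=Ro.identity(); x=np.zeros(3)
    def rz(t): return Ro.from_euler('z',t)
    def ry(t): return Ro.from_euler('y',t)
    R=rz(s[0]*q[0]); x=x+R.apply([0,0,h]); R=R*ry(q[1])*rz(s[1]*q[2]); x=x+R.apply([e,0,a]); R=R*ry(q[3])*rz(s[2]*q[4]); x=x+R.apply([f,0,b]); R=R*ry(q[5])*rz(s[3]*q[6]); x=x+R.apply([0,0,c]); return x,R*rz(k)
def res(p,s):
    o=[]
    for q,x,Q in DATA:
        X,R=fk(q,p,s); o+=list((X-x)*5)+list((R*Ro.from_quat(Q).inv()).as_rotvec())
    return np.array(o)
def fit():
    best=None
    for s in itertools.product((-1,1),repeat=4):
        for k in(0,1.57,3.14,-1.57):
            z=least_squares(res,[.35,.42,.4,.3,k,0,0],args=(s,))
            if best is None or z.cost<best[0]: best=(z.cost,s,z.x)
    return best
E
python3 -c "
from kin import *
b=fit(); print(b[0],b[1],b[2].round(4)); print((res(b[2],b[1]).reshape(-1,6)*[200,200,200,57,57,57]).round(1))"
```

```text
0.0426007092174588 (-1, -1, -1, -1) [ 0.3151  0.5142  0.3125  0.2748  1.5688  0.0422 -0.0408]
[[47.9 24.6 10.4 -0.   0.   0.1]
 [ 2.9  6.5 -6.3 -0.5 -0.3 -0.1]
 [-2.6  8.6 -0.6  0.1  0.2 -0.1]
 [-1.7  6.2 -0.3 -0.2 -0.  -0.1]
 [ 5.6  1.5 -0.6  0.2 -0.  -0.1]
 [ 4.2 -4.7  1.  -0.1  0.  -0.1]
 [-9.4  1.5 -3.6  0.1  0.4  0. ]]
```

```bash
cat > patch.py <<'E'
import re
t=open('kin.py').read()
i=t.index('def fk'); j=t.index('def res')
t=t[:i]+'''def fk(q,p,s=(-1,-1,-1,-1)):
    h,a,b,c,k,e,f,g,e0=p; R=Ro.identity()
    rz=lambda t:Ro.from_euler('z',t)
    ry=lambda t:Ro.from_euler('y',t)
    R=rz(-q[0]); x=R.apply([e0,0,h]); R=R*ry(q[1])*rz(-q[2]); x=x+R.apply([e,0,a]); R=R*ry(q[3]); x=x+R.apply([f,0,0]); R=R*rz(-q[4]); x=x+R.apply([0,0,b]); R=R*ry(q[5]); x=x+R.apply([g,0,0]); R=R*rz(-q[6]); x=x+R.apply([0,0,c]); return x,R*rz(k)
'''+t[j:]
i=t.index('def fit')
t=t[:i]+'''def fit():
    z=least_squares(res,[.35,.42,.4,.3,1.57,0,0,0,0],args=(None,)); return z.x,z.cost
def ik(x,R,seed,p,w=1e-3):
    def F(q):
        X,r_=fk(q,p); return np.r_[(X-x)*10,(r_*R.inv()).as_rotvec()*2,w*(q-seed)]
    z=least_squares(F,np.clip(seed,LO+.01,HI-.01),bounds=(LO,HI)); return z.x,np.abs(F(z.x)[:6]).max()
'''
open('kin.py','w').write(t)
E
python3 patch.py; python3 -c "
from kin import *
p,c=fit(); print(c,p.round(4)); print((res(p,0).reshape(-1,6)*[200,200,200,57,57,57]).round(1))
np.save('kp.npy',p)"
```

```text
0.04476697729244479 [ 0.3447  0.4555  0.3231  0.2576  1.5688  0.0118 -0.0292 -0.0396  0.0229]
[[48.8 21.8 15.  -0.   0.   0.1]
 [-1.   8.3 -2.1 -0.5 -0.3 -0.1]
 [-1.4  6.4 -2.6  0.1  0.2 -0.1]
 [ 0.1  4.1 -2.5 -0.2 -0.  -0.1]
 [ 4.3 -0.5 -4.6  0.2 -0.  -0.1]
 [ 0.2 -7.8  6.1 -0.1  0.  -0.1]
 [-8.1  7.5 -9.3  0.1  0.4  0. ]]
```

```bash
sed -i 's/h,a,b,c,k,e,f,g,e0=p/h,a,b,c,k,e,f,g,e0,y0,y1,y3,tx,ty=p/; s/\[e0,0,h\]/[e0,y0,h]/; s/\[e,0,a\]/[e,y1,a]/; s/x=x+R.apply(\[0,0,b\])/x=x+R.apply([0,y3,b])/; s/x=x+R.apply(\[0,0,c\])/x=x+R.apply([tx,ty,c])/; s/1.57,0,0,0,0\]/1.57]+[0]*9/' kin.py
python3 -c "
from kin import *
p,c=fit(); print(c,p.round(4)); print((res(p,0).reshape(-1,6)*[200,200,200,57,57,57]).round(1))
np.save('kp.npy',p)"
```

```text
0.0005580008396667561 [ 3.5200e-01  5.7900e-01  3.5310e-01  3.4250e-01  1.5688e+00 -1.2400e-02
  2.5000e-03  5.6000e-03  4.0000e-04 -1.0500e-02 -3.0800e-02 -1.8700e-02
  4.9000e-03  1.5300e-02]
[[-0.3 -0.   0.9 -0.   0.   0.1]
 [ 1.6  0.3  1.3 -0.5 -0.3 -0.1]
 [-2.5  1.4 -1.5  0.1  0.2 -0.1]
 [-0.6 -1.9 -1.2 -0.2 -0.  -0.1]
 [ 0.3 -0.5  1.2  0.2 -0.  -0.1]
 [ 1.7 -1.6 -0.6 -0.1  0.  -0.1]
 [-0.3  2.7 -0.1  0.1  0.4  0. ]]
```

```bash
cat >> h.py <<'E'
from kin import fk,ik,LO,HI
KP=np.load('kp.npy')
VO=np.array([.531,.0233,.05]); PSI=-.04
VR=vR(PSI)
def V(x,y,z): return VO+VR@np.array([x,y,z])
def vtool(a): # tool z = -vice z, tool x at angle a about vice z from vice x
    return Ro.from_matrix(VR)*Ro.from_euler('z',a)*Ro.from_euler('x',np.pi)
E
python3 - <<'E'
from h import *
q0=r.get_state()['q']; print(q0.round(2))
for z in(.027,.1,.15):
  for a in(np.pi/2,-np.pi/2,0,np.pi):
    for x in (.03,.05):
      s=np.array([0,.9,0,2.3,3.1,.6,0]); best=min((ik(V(x,0,z),vtool(a),np.r_[s[:6],q7],KP) for q7 in(-1.5,0,1.5)),key=lambda t:t[1]); print(z,x,round(a,2),best[0].round(2),round(best[1],4))
E
```

```text
[-0.85  1.02  0.66  1.23 -0.64  1.62 -1.58]
0.027 0.03 1.57 [-0.35  0.94  0.47  2.43  3.55  0.76  2.56] 0.0
0.027 0.05 1.57 [-0.35  0.91  0.47  2.38  3.59  0.68  2.52] 0.0
0.027 0.03 -1.57 [-0.18  0.89 -0.01  2.47  2.97  0.75 -0.07] 0.0
0.027 0.05 -1.57 [-0.18  0.86  0.    2.42  2.97  0.66 -0.05] 0.0
0.027 0.03 0 [-0.14  0.92  0.01  2.51  3.03  0.8   1.49] 0.0
0.027 0.05 0 [-0.14  0.88  0.02  2.45  3.03  0.71  1.5 ] 0.0
0.027 0.03 3.14 [-0.14  0.86 -0.02  2.42  2.97  0.66 -1.59] 0.0
0.027 0.05 3.14 [-0.14  0.83 -0.01  2.37  2.97  0.58 -1.58] 0.0
0.1 0.03 1.57 [-0.37  0.77  0.48  2.51  3.56  0.66  2.58] 0.0
0.1 0.05 1.57 [-0.37  0.73  0.48  2.45  3.61  0.57  2.54] 0.0
0.1 0.03 -1.57 [-0.22  0.73  0.01  2.55  2.95  0.65 -0.07] 0.0
0.1 0.05 -1.57 [-0.21  0.69  0.02  2.49  2.95  0.56 -0.05] 0.0
0.1 0.03 0 [-0.55  0.91  0.82  2.55  3.84  0.88  0.73] 0.0
0.1 0.05 0 [-0.16  0.71  0.03  2.53  3.02  0.61  1.51] 0.0
0.1 0.03 3.14 [-0.17  0.69 -0.    2.49  2.95  0.57 -1.59] 0.0
0.1 0.05 3.14 [-0.17  0.66  0.01  2.44  2.95  0.48 -1.57] 0.0
0.15 0.03 1.57 [-0.4   0.63  0.49  2.53  3.59  0.54  2.58] 0.0
0.15 0.05 1.57 [-0.4   0.6   0.48  2.47  3.64  0.45  2.53] 0.0
0.15 0.03 -1.57 [-0.48  0.64  0.47  2.55  3.46  0.55 -0.54] 0.0
0.15 0.05 -1.57 [-0.25  0.56  0.05  2.52  2.92  0.46 -0.03] 0.0
0.15 0.03 0 [-0.68  0.88  1.11  2.56  4.14  0.92  0.51] 0.015
0.15 0.05 0 [-0.19  0.58  0.05  2.55  3.    0.51  1.52] 0.0
0.15 0.03 3.14 [-0.2   0.56  0.03  2.52  2.92  0.46 -1.58] 0.0
0.15 0.05 3.14 [-0.2   0.54  0.05  2.46  2.93  0.38 -1.56] 0.0
```

```bash
cat >> h.py <<'E'
def plan(qs,n):
    # qs: joint waypoints; n rows per segment; prints per-row constant twist
    for a,b,k in zip(qs[:-1],qs[1:],n):
        Xa,Ra=fk(a,KP);Xb,Rb=fk(b,KP); print(k,'rows: shift',((Xb-Xa)*100/k).round(2),'turn',(np.degrees((Rb*Ra.inv()).as_rotvec())/k).round(2),'-> tcp',Xb.round(3),'zdir',Rb.as_matrix()[:,2].round(2),'q',b.round(2))
E
python3 - <<'E'
from h import *
q0=r.get_state()['q']
C,e=ik(V(.05,0,.13),vtool(-np.pi/2),np.array([-.22,.65,.02,2.5,2.95,.5,0]),KP)
A=q0.copy(); 
for B in([-.5,.55,.3,1.7,1.2,.7,-.8],[-.3,.45,.2,2.0,1.2,.6,-.8]):
    B=np.array(B); print(B)
    w=[A+(B-A)*t for t in np.linspace(0,1,4)]+[B+(C-B)*t for t in np.linspace(0,1,5)[1:]]
    plan(w,[6,6,6,6,6,6,6])
E
```

```text
[-0.5   0.55  0.3   1.7   1.2   0.7  -0.8 ]
6 rows: shift [ 1.51 -3.66  0.84] turn [-2.27 -1.92  4.53] -> tcp [0.58  0.129 0.263] zdir [-0.19 -0.44 -0.88] q [-0.73  0.87  0.54  1.38 -0.02  1.31 -1.32]
6 rows: shift [ 1.65 -2.46  1.58] turn [-2.47 -0.51  5.98] -> tcp [ 0.679 -0.019  0.358] zdir [ 0.21 -0.65 -0.73] q [-0.62  0.71  0.42  1.54  0.59  1.01 -1.06]
6 rows: shift [ 1.34 -0.57  1.62] turn [-3.02  0.6   6.69] -> tcp [ 0.76  -0.053  0.455] zdir [ 0.61 -0.56 -0.55] q [-0.5   0.55  0.3   1.7   1.2   0.7  -0.8 ]
6 rows: shift [-0.33 -0.35 -0.84] turn [-4.03  2.88  3.79] -> tcp [ 0.74  -0.074  0.404] zdir [ 0.67 -0.53 -0.51] q [-0.43  0.57  0.23  1.9   1.63  0.65 -0.61]
6 rows: shift [-0.62  0.23 -1.14] turn [-3.39  3.07  4.35] -> tcp [ 0.703 -0.06   0.336] zdir [ 0.71 -0.4  -0.57] q [-0.36  0.58  0.16  2.1   2.06  0.6  -0.41]
6 rows: shift [-1.22  0.62 -1.32] turn [-2.61  3.02  4.88] -> tcp [ 0.629 -0.023  0.257] zdir [ 0.67 -0.22 -0.71] q [-0.29  0.6   0.1   2.31  2.49  0.55 -0.22]
6 rows: shift [-2.    0.79 -1.16] turn [-1.64  2.78  5.37] -> tcp [0.509 0.024 0.188] zdir [ 0.5  -
[... 515 characters left out ...]
0.44 -0.54 -0.71] q [-0.3   0.45  0.2   2.    1.2   0.6  -0.8 ]
6 rows: shift [ 0.03  0.09 -0.48] turn [-3.18  2.57  4.84] -> tcp [ 0.621 -0.142  0.339] zdir [ 0.53 -0.52 -0.67] q [-0.28  0.49  0.16  2.13  1.63  0.58 -0.61]
6 rows: shift [-0.11  0.61 -0.71] turn [-2.75  2.55  5.13] -> tcp [ 0.614 -0.106  0.297] zdir [ 0.6  -0.41 -0.68] q [-0.26  0.53  0.11  2.25  2.06  0.55 -0.41]
6 rows: shift [-0.55  1.   -0.91] turn [-2.23  2.37  5.44] -> tcp [ 0.581 -0.046  0.242] zdir [ 0.61 -0.23 -0.76] q [-0.24  0.57  0.07  2.38  2.49  0.53 -0.22]
6 rows: shift [-1.2   1.16 -0.91] turn [-1.54  2.07  5.73] -> tcp [0.509 0.024 0.188] zdir [ 0.5  -0.02 -0.87] q [-0.23  0.62  0.03  2.51  2.92  0.5  -0.03]
```

Call:
{"fn": "step_arm", "kwargs": {"increments": [[[1,-4.4,0.7],[-2,-1.4,3.9]],[[1,-4.4,0.7],[-2,-1.4,3.9]],[[1,-4.4,0.7],[-2,-1.4,3.9]],[[1,-4.4,0.7],[-2,-1.4,3.9]],[[1,-4.4,0.7],[-2,-1.4,3.9]],[[1,-4.4,0.7],[-2,-1.4,3.9]],[[0.8,-3,1.1],[-1.6,0,6]],[[0.8,-3,1.1],[-1.6,0,6]],[[0.8,-3,1.1],[-1.6,0,6]],[[0.8,-3,1.1],[-1.6,0,6]]]}}

```text
clock: 13.25
tool_pos: [0.577, -0.0361, 0.2979]
eef_rot: [0.86, 0.41, -0.158, 0.259]
contact_force: [-0.6, 0.3, -0.6]
opening: 0.997
finger_force: 0.0
```

Run:
```python
from h import *
s=r.get_state();q0=s['q'];X,R=fk(q0,KP);print(q0.round(2),s['tool_pos'].round(3),X.round(3))
C,e=ik(V(.05,0,.13),vtool(-np.pi/2),np.array([-.22,.65,.02,2.5,2.95,.5,0]),KP)
A=q0.copy();B=np.array([-.3,.45,.2,2.0,1.2,.6,-.8])
w=[A+(B-A)*t for t in np.linspace(0,1,3)]+[B+(C-B)*t for t in np.linspace(0,1,5)[1:]]
plan(w,[4,4,6,6,6,6])
```

```text
[-0.73  0.8   0.79  1.63  0.08  1.01 -0.81] [ 0.577 -0.036  0.298] [ 0.577 -0.039  0.305]
4 rows: shift [ 0.28 -2.64  0.78] turn [-1.7   1.34  5.92] -> tcp [ 0.588 -0.144  0.336] zdir [ 0.13 -0.66 -0.75] q [-0.51  0.63  0.49  1.81  0.64  0.8  -0.8 ]
4 rows: shift [ 0.77 -0.1   0.8 ] turn [-0.89  0.39  7.87] -> tcp [ 0.619 -0.148  0.368] zdir [ 0.44 -0.54 -0.71] q [-0.3   0.45  0.2   2.    1.2   0.6  -0.8 ]
6 rows: shift [ 0.03  0.09 -0.48] turn [-3.18  2.57  4.84] -> tcp [ 0.621 -0.142  0.339] zdir [ 0.53 -0.52 -0.67] q [-0.28  0.49  0.16  2.13  1.63  0.58 -0.61]
6 rows: shift [-0.11  0.61 -0.71] turn [-2.75  2.55  5.13] -> tcp [ 0.614 -0.106  0.297] zdir [ 0.6  -0.41 -0.68] q [-0.26  0.53  0.11  2.25  2.06  0.55 -0.41]
6 rows: shift [-0.55  1.   -0.91] turn [-2.23  2.37  5.44] -> tcp [ 0.581 -0.046  0.242] zdir [ 0.61 -0.23 -0.76] q [-0.24  0.57  0.07  2.38  2.49  0.53 -0.22]
6 rows: shift [-1.2   1.16 -0.91] turn [-1.54  2.07  5.73] -> tcp [0.509 0.024 0.188] zdir [ 0.5  -0.02 -0.87] q [-0.23  0.62  0.03  2.51  2.92  0.5  -0.03]
```

Call:
{"fn": "step_arm", "kwargs": {"increments": [[[0.3,-2.6,0.8],[-1.7,1.3,5.9]],[[0.3,-2.6,0.8],[-1.7,1.3,5.9]],[[0.3,-2.6,0.8],[-1.7,1.3,5.9]],[[0.3,-2.6,0.8],[-1.7,1.3,5.9]],[[0.8,-0.1,0.8],[-0.9,0.4,7]],[[0.8,-0.1,0.8],[-0.9,0.4,7]],[[0.8,-0.1,0.8],[-0.9,0.4,7]],[[0.8,-0.1,0.8],[-0.9,0.4,7]],[[0,0.1,-0.4],[-3,2.5,5]],[[0,0.1,-0.4],[-3,2.5,5]]]}}

```text
clock: 14.25
tool_pos: [0.6204, -0.1416, 0.3539]
eef_rot: [0.469, 0.792, -0.141, 0.366]
contact_force: [0.9, 0.6, 0.4]
opening: 0.999
finger_force: 0.0
```

Run:
```python
from h import *
s=r.get_state();q0=s['q'];X,R=fk(q0,KP);print(q0.round(2),s['tool_pos'].round(3),X.round(3),Ro.from_quat(s['eef_rot']).as_matrix()[:,2].round(2))
C,e=ik(V(.05,0,.13),vtool(-np.pi/2),np.array([-.22,.65,.02,2.5,2.95,.5,0]),KP)
w=[q0+(C-q0)*t for t in np.linspace(0,1,5)]
plan(w,[5,5,5,5])
```

```text
[-0.7   0.62  0.86  2.01  0.77  0.26 -0.27] [ 0.62  -0.142  0.354] [ 0.618 -0.148  0.362] [ 0.45 -0.57 -0.69]
5 rows: shift [-0.82 -0.29 -1.06] turn [-3.1   4.76  4.75] -> tcp [ 0.577 -0.163  0.308] zdir [ 0.39 -0.58 -0.71] q [-0.58  0.62  0.65  2.14  1.31  0.32 -0.21]
5 rows: shift [-0.31  0.34 -0.87] turn [-2.34  3.82  5.8 ] -> tcp [ 0.562 -0.146  0.265] zdir [ 0.43 -0.52 -0.74] q [-0.46  0.62  0.44  2.26  1.85  0.38 -0.15]
5 rows: shift [-0.22  1.26 -0.88] turn [-1.35  2.7   6.66] -> tcp [ 0.551 -0.083  0.221] zdir [ 0.5  -0.33 -0.8 ] q [-0.34  0.62  0.24  2.38  2.38  0.44 -0.09]
5 rows: shift [-0.83  2.14 -0.68] turn [-0.14  1.55  7.2 ] -> tcp [0.509 0.024 0.188] zdir [ 0.5  -0.02 -0.87] q [-0.23  0.62  0.03  2.51  2.92  0.5  -0.03]
```

```bash
cat >> h.py <<'E'
def jac(q,eps=1e-5):
    X,R=fk(q,KP);J=np.zeros((6,7))
    for i in range(7):
        d=np.array(q,float);d[i]+=eps;Y,S=fk(d,KP);J[:3,i]=(Y-X)/eps;J[3:,i]=(S*R.inv()).as_rotvec()/eps
    return J
def sim(q,rows,sub=3,lam=.02):
    q=np.array(q,float)
    tX,tR=fk(q,KP); hist=[]
    for sh,tu in rows:
        X0,R0=tX,tR; tX=tX+np.array(sh)/100; tR=Ro.from_rotvec(np.radians(tu))*tR
        for _ in range(sub*2):
            X,R=fk(q,KP); e=np.r_[tX-X,(tR*R.inv()).as_rotvec()]
            J=jac(q); dq=J.T@np.linalg.solve(J@J.T+lam**2*np.eye(6),e); q=np.clip(q+np.clip(dq,-.12,.12),LO,HI)
        hist.append(q.copy())
    X,R=fk(q,KP); return q,np.linalg.norm(tX-X),np.linalg.norm((tR*R.inv()).as_rotvec()),hist
def cart(q,targets,n):
    # rows through Cartesian targets (pos,R)
    X,R=fk(q,KP);rows=[]
    for (Y,S),k in zip(targets,n):
        rows+=[(((Y-X)*100/k).round(1),(np.degrees((S*R.inv()).as_rotvec())/k).round(1))]*k; X,R=Y,S
    return rows
E
python3 - <<'E'
from h import *
# validate on last call
qa=[-.73,.8,.79,1.63,.08,1.01,-.81]
rows=[([.3,-2.6,.8],[-1.7,1.3,5.9])]*4+[([.8,-.1,.8],[-.9,.4,7])]*4+[([0,.1,-.4],[-3,2.5,5])]*2
print(sim(qa,rows)[0].round(2))
q0=r.get_state()['q']
# candidate: joint-space sweep of wrist holding q3
for q3 in(.86,.6):
  C,e=ik(V(.05,0,.13),vtool(-np.pi/2),np.array([-.6,.75,q3,2.5,3.6,.6,-.5]),KP,w=.02);print('C',C.round(2),e)
  for m6 in(.5,.9):
    M=(q0+C)/2; M[5]=m6; M2=(3*q0+C)/4; M2[5]=(m6+q0[5])/2+.1; M3=(q0+3*C)/4; M3[5]=(m6+C[5])/2
    T=[fk(x,KP) for x in(M2,M,M3,C)]
    rows=cart(q0,T,[6]*4); q,ep,er,h=sim(q0,rows); print(m6,[x.round(2).tolist() for x in h[5::6]],ep,er); print([t[0].round(3).tolist() for t in T],[rows[i] for i in(0,6,12,18)])
E
```

```text
[-0.71  0.62  0.86  2.01  0.75  0.26 -0.25]
C [-0.53  0.69  0.58  2.48  3.66  0.54 -0.73] 0.0001663736494373783
0.5 [[-0.81, 0.89, 1.27, 2.13, 1.21, 0.04, -0.13], [-0.66, 0.69, 0.83, 2.24, 2.37, 0.43, -0.64], [-0.53, 0.65, 0.57, 2.35, 2.83, 0.52, -0.49], [-0.37, 0.63, 0.28, 2.48, 3.26, 0.46, -0.34]] 6.712519479123907e-13 3.0559138986826006e-13
[[0.581, -0.218, 0.388], [0.617, -0.178, 0.36], [0.609, -0.084, 0.28], [0.509, 0.024, 0.188]] [(array([-0.6, -1.2,  0.4]), array([-4.8,  3.6,  2.7])), (array([ 0.6,  0.7, -0.5]), array([-2.4,  3.1,  4.8])), (array([-0.1,  1.6, -1.3]), array([-1.2,  3.2,  5.2])), (array([-1.7,  1.8, -1.5]), array([-0.1,  3.4,  5.3]))]
0.9 [[-0.83, 0.93, 1.35, 2.13, 1.35, 0.14, -0.27], [-0.73, 0.76, 1.02, 2.25, 2.41, 0.72, -0.74], [-0.59, 0.68, 0.7, 2.35, 2.98, 0.7, -0.65], [-0.43, 0.65, 0.42, 2.48, 3.47, 0.49, -0.52]] 1.3795716826084835e-12 6.60908157977015e-13
[[0.557, -0.256, 0.439], [0.643, -0.211, 0.489], [0.653, -0.074, 0.331], [0.509, 0.024, 0.188]] [(array([-1. , -1.8,  1.3]), array([-6.2,  3.8,  1.4])), (array([1.4, 0.7, 0.8]), array([-4.1,  2.1,  4.5]))
[... 582 characters left out ...]
6, -0.5]), array([-2.3,  3.1,  4.8])), (array([-0.1,  1.6, -1.3]), array([-1.2,  3.1,  5.2])), (array([-1.6,  1.8, -1.5]), array([-0.1,  3.3,  5.4]))]
0.9 [[-0.82, 0.92, 1.34, 2.14, 1.34, 0.15, -0.27], [-0.75, 0.77, 1.02, 2.25, 2.37, 0.7, -0.72], [-0.59, 0.68, 0.69, 2.36, 2.96, 0.7, -0.65], [-0.45, 0.65, 0.41, 2.48, 3.43, 0.49, -0.52]] 1.2983857015000963e-12 6.146294969441766e-13
[[0.554, -0.255, 0.433], [0.637, -0.216, 0.482], [0.649, -0.079, 0.327], [0.509, 0.024, 0.188]] [(array([-1.1, -1.8,  1.2]), array([-6.1,  3.9,  1.4])), (array([1.4, 0.7, 0.8]), array([-4. ,  2.1,  4.4])), (array([ 0.2,  2.3, -2.6]), array([-0. ,  4.7,  5.2])), (array([-2.3,  1.7, -2.3]), array([-0.4,  5.1,  4.8]))]
```

Call:
{"fn": "step_arm", "kwargs": {"increments": [[[-1,-1.8,1.3],[-6.2,3.8,1.4]],[[-1,-1.8,1.3],[-6.2,3.8,1.4]],[[-1,-1.8,1.3],[-6.2,3.8,1.4]],[[-1,-1.8,1.3],[-6.2,3.8,1.4]],[[-1,-1.8,1.3],[-6.2,3.8,1.4]],[[-1,-1.8,1.3],[-6.2,3.8,1.4]],[[1.4,0.7,0.8],[-4.1,2.1,4.5]],[[1.4,0.7,0.8],[-4.1,2.1,4.5]],[[1.4,0.7,0.8],[-4.1,2.1,4.5]],[[1.4,0.7,0.8],[-4.1,2.1,4.5]]]}}

```text
clock: 15.25
tool_pos: [0.6062, -0.2277, 0.4593]
eef_rot: [0.066, 0.776, -0.501, 0.377]
contact_force: [-1.5, -1.6, 0.0]
opening: 0.999
finger_force: 0.0
```

Run:
```python
from h import *
s=r.get_state();q0=s['q'];X,R=fk(q0,KP);print(q0.round(2),s['tool_pos'].round(3),X.round(3),Ro.from_quat(s['eef_rot']).as_matrix()[:,2].round(2))
C,e=ik(V(.05,0,.13),vtool(-np.pi/2),np.array([-.45,.65,.4,2.5,3.4,.5,-.5]),KP)
w=[q0+(C-q0)*t for t in(1/3,2/3,1)];T=[fk(x,KP) for x in w];rows=cart(q0,T,[7]*3);q,ep,er,h=sim(q0,rows)
print([x.round(2).tolist() for x in h[6::7]],[t[0].round(3).tolist() for t in T],[rows[i] for i in(0,7,14)])
```

```text
[-0.81  0.82  1.14  2.18  2.08  0.48 -0.71] [ 0.606 -0.228  0.459] [ 0.61  -0.228  0.471] [ 0.52 -0.83 -0.21]
[[-0.68, 0.75, 0.88, 2.28, 2.5, 0.49, -0.61], [-0.53, 0.7, 0.59, 2.37, 2.9, 0.48, -0.49], [-0.37, 0.64, 0.29, 2.48, 3.3, 0.47, -0.38]] [[0.616, -0.181, 0.35], [0.585, -0.091, 0.248], [0.509, 0.024, 0.188]] [(array([ 0.1,  0.7, -1.7]), array([-0.3,  3.9,  2.8])), (array([-0.4,  1.3, -1.5]), array([0.1, 3.1, 3.6])), (array([-1.1,  1.6, -0.9]), array([0.5, 2.2, 4.2]))]
```

Call:
{"fn": "step_arm", "kwargs": {"increments": [[[0.1,0.7,-1.7],[-0.3,3.9,2.8]],[[0.1,0.7,-1.7],[-0.3,3.9,2.8]],[[0.1,0.7,-1.7],[-0.3,3.9,2.8]],[[0.1,0.7,-1.7],[-0.3,3.9,2.8]],[[0.1,0.7,-1.7],[-0.3,3.9,2.8]],[[0.1,0.7,-1.7],[-0.3,3.9,2.8]],[[0.1,0.7,-1.7],[-0.3,3.9,2.8]],[[-0.4,1.3,-1.3],[0.1,3.1,3.6]],[[-0.4,1.3,-1.3],[0.1,3.1,3.6]],[[-0.4,1.3,-1.3],[0.1,3.1,3.6]]]}}

```text
clock: 16.25
tool_pos: [0.5994, -0.1403, 0.3006]
eef_rot: [-0.303, 0.833, -0.399, 0.235]
contact_force: [-0.1, -0.6, -0.5]
opening: 1.0
finger_force: 0.0
```

Run:
```python
from h import *
go(V(.05,0,.13),vtool(-np.pi/2))
```

```text
shift cm [ -9.01  16.45 -11.3 ] turn [ 2.3  26.72 44.35] rows>= 6.0 t 16.25 F [-0.1 -0.6 -0.5] op 1.0 q [-0.63  0.71  0.76  2.34  2.67  0.5  -0.56]
```

Call:
{"fn": "step_arm", "kwargs": {"increments": [[[-1,1.8,-1.1],[0.3,3,4.9]],[[-1,1.8,-1.1],[0.3,3,4.9]],[[-1,1.8,-1.1],[0.3,3,4.9]],[[-1,1.8,-1.1],[0.3,3,4.9]],[[-1,1.8,-1.1],[0.3,3,4.9]],[[-1,1.8,-1.1],[0.2,3,4.9]],[[-1,1.8,-1.1],[0.2,3,4.9]],[[-1,1.8,-1.1],[0.2,3,4.9]],[[-1,1.8,-1.1],[0.2,2.7,4.9]],[[0,0,0],[0,0,0]]]}}

```text
clock: 17.25
tool_pos: [0.5094, 0.0216, 0.2022]
eef_rot: [-0.667, 0.699, -0.188, 0.179]
contact_force: [-0.1, -1.1, 0.2]
opening: 1.002
finger_force: 0.0
```

Run:
```python
from h import *
go(V(.05,0,.13),vtool(-np.pi/2))
im,d,P=wcloud(); cv2.imwrite('pics/w4.png',im[...,::-1]); m=masks(im); ok=clean(P,d,.01); q=(P-VO)@VR
for nm in('copper','blue','green'):
    t=m[nm]&ok&(abs(q[...,1])<.07)&(q[...,2]>-.01)&(q[...,2]<.07)&(q[...,0]>-.03)&(q[...,0]<.25)
    if t.sum(): print(nm,t.sum(),np.percentile(q[t],[1,50,99],axis=0).round(4).tolist())
t=m['copper']&ok&(abs(q[...,2]-.06)<.006)&(q[...,0]<.08)&(q[...,0]>-.02)&(abs(q[...,1])<.07)
if t.sum(): print('top',cv2.minAreaRect((q[t][:,:2]*1000).astype(np.float32)))
```

```text
shift cm [-0.01  0.25 -1.46] turn [0.02 0.03 0.36] rows>= 0.3 t 17.25 F [-0.1 -1.1  0.2] op 1.002 q [-0.41  0.58  0.32  2.46  3.29  0.39 -0.38]
copper 8575 [[0.0046, -0.0437, 0.0586], [0.0267, -0.0042, 0.0604], [0.0485, 0.0428, 0.062]]
blue 3 [[0.0489, 0.0053, 0.0584], [0.0489, 0.006, 0.0585], [0.0489, 0.0066, 0.0587]]
green 12685 [[-0.006, -0.0493, -0.0013], [0.1008, -0.0052, 0.0004], [0.2066, 0.0383, 0.0021]]
top ((26.37905502319336, 0.0659637451171875), (45.02769088745117, 89.43982696533203), 1.4250319004058838)
```

View pics/w4.png

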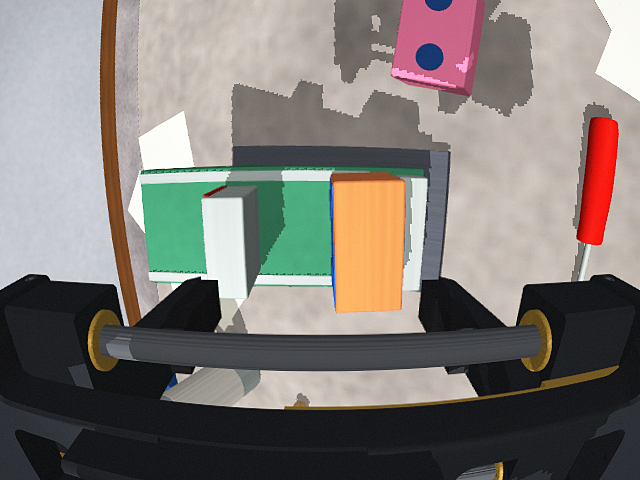

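The wrist view shows the casting at (367,243), the steel jaw at (230,245) and the fixed jaw at (415,235). Casting centre is at vice x 26.4 mm, y 0. Checking the vice yaw from its bed edges, and the descent.

Run:
```python
from h import *
im,d,P=wcloud(); ok=clean(P,d,.01); q=(P-VO)@VR
b=ok&(abs(q[...,2])<.004)&(q[...,0]>.05)&(q[...,0]<.2)&(abs(q[...,1])<.07)
xs=[];lo=[]
for x in np.arange(.055,.2,.01):
    t=b&(abs(q[...,0]-x)<.005); 
    if t.sum()>50: xs.append(x);lo.append(np.percentile(q[t][:,1],1))
print(np.round(lo,4),np.polyfit(xs,lo,1))
# jaw face
hs=cv2.cvtColor(im,cv2.COLOR_RGB2HSV); t=ok&(hs[...,1]<40)&(abs(q[...,2]-.06)<.003)&(q[...,0]>.09)&(q[...,0]<.15)&(abs(q[...,1])<.05); print('jaw',cv2.minAreaRect((q[t][:,:2]*1000).astype(np.float32)),np.percentile(q[t][:,0],[2,98]))
go(V(.0275,0,.06),vtool(-np.pi/2)); go(V(.0275,0,.027),vtool(-np.pi/2))
```

```text
[-0.048  -0.048  -0.0481 -0.0483 -0.0478 -0.0486 -0.0498 -0.05   -0.0497
 -0.0502 -0.0497 -0.0496 -0.0495 -0.0491 -0.0497] [-0.01426742 -0.04729912]
jaw ((120.30589294433594, -0.3033943176269531), (69.39410400390625, 27.477073669433594), 89.49586486816406) [0.10721356 0.13292528]
shift cm [ 1.45  0.32 -8.73] turn [0.06 0.2  0.59] rows>= 1.8 t 17.35 F [-0.4 -0.1  0.3] op 0.999 q [-0.41  0.58  0.32  2.46  3.28  0.4  -0.38]
shift cm [  3.1    0.25 -11.59] turn [0.06 0.2  0.59] rows>= 2.4 t 17.35 F [-0.4 -0.1  0.3] op 0.999 q [-0.41  0.58  0.32  2.46  3.28  0.4  -0.38]
```

Call:
{"fn": "step_arm", "kwargs": {"increments": [[[0.3,0,-1],[0,0,0.1]],[[0.3,0,-1.3],[0,0,0]],[[0.3,0.1,-1.4],[0,0,0]],[[0.3,0.1,-1.4],[0,0,0]],[[0.3,0.1,-1.4],[0,0,0]],[[0.4,0,-1.3],[0,0,0]],[[0.4,0,-1.2],[0,0,0]],[[0.4,0,-1],[0,0,0]],[[0.3,0,-0.8],[0,0,0]],[[0.1,0,-0.6],[0,0,0]]]}}

```text
clock: 18.35
tool_pos: [0.5419, 0.0237, 0.0888]
eef_rot: [-0.667, 0.698, -0.189, 0.18]
contact_force: [-0.1, -0.0, 0.7]
opening: 0.998
finger_force: 0.0
```

```bash
sed -i 's/PSI=-.04$/PSI=-.046/' h.py
python3 - <<'E'
from h import *
go(V(.0275,0,.027),vtool(-np.pi/2)); print(VR.T@(r.get_state()['tool_pos']-VO))
E
```

```text
shift cm [-0.06 -0.09 -0.17] turn [0.08 0.25 0.04] rows>= 0.0 t 18.35 F [-0.1 -0.   0.7] op 0.998 q [-0.37  0.9   0.28  2.44  3.25  0.7  -0.39]
[0.02879295 0.00090911 0.02821485]
```

Good. Close on the casting.

Call:
{"fn": "step_arm", "kwargs": {"increments": [[[-0.1,-0.1,0],[0,0,0]],[[0,0,0],[0,0,0]],[[0,0,0],[0,0,0]],[[0,0,0],[0,0,0]],[[0,0,0],[0,0,0]],[[0,0,0],[0,0,0]],[[0,0,0],[0,0,0]],[[0,0,0],[0,0,0]],[[0,0,0],[0,0,0]],[[0,0,0],[0,0,0]]], "fingers": 0, "grip_force": 35}}

```text
clock: 19.35
tool_pos: [0.5382, 0.023, 0.0886]
eef_rot: [-0.667, 0.698, -0.187, 0.178]
contact_force: [-4.6, 1.0, -1.2]
opening: 0.518
finger_force: 34.8
```

Run:
```python
from h import *
s=r.get_state(); v=VR.T@(s['tool_pos']-VO); print(v,s['contact_force'],s['opening']*.088)
go(V(v[0]+.022,0,v[2]+.026),vtool(-np.pi/2))
q0=s['q']; 
T=[(V(v[0]+.022,0,v[2]+.026),vtool(-np.pi/2)),(V(v[0]+.022,0,v[2]+.026),vtool(-np.pi*3/4)),(V(v[0]+.022,0,v[2]+.026),vtool(-np.pi))]
X,R=fk(q0,KP)
for sg in(-1,1):
    rows=cart(q0,[(fk(q0,KP)[0]+T[0][0]-s['tool_pos'],vtool(-np.pi/2)),(fk(q0,KP)[0]+T[0][0]-s['tool_pos'],vtool(-np.pi/2+sg*.785)),(fk(q0,KP)[0]+T[0][0]-s['tool_pos'],vtool(-np.pi/2+sg*1.5708))],[8,8,8]); q,ep,er,h=sim(q0,rows); print(sg,[rows[i] for i in(0,8,16)],[x.round(2).tolist() for x in h[7::8]],ep,er)
```

```text
[2.55382310e-02 6.36847861e-05 2.97835004e-02] [-4.62078887  1.03942821 -1.24634083] 0.045623862712983104
shift cm [ 0.6  -0.03  3.35] turn [ 0.07 -0.05 -0.  ] rows>= 0.7 t 19.35 F [-4.6  1.  -1.2] op 0.518 q [-0.36  0.9   0.28  2.44  3.25  0.7  -0.39]
-1 [(array([ 0.1, -0. ,  0.4]), array([ 0., -0., -0.])), (array([0., 0., 0.]), array([ 2.8, -0.1, -4.9])), (array([0., 0., 0.]), array([ 2.8, -0.1, -4.9]))] [[-0.36, 0.81, 0.28, 2.41, 3.27, 0.57, -0.39], [-0.24, 0.77, 0.07, 2.38, 2.98, 0.52, -0.88], [-0.09, 0.76, -0.15, 2.37, 2.72, 0.53, -1.37]] 1.1547713906092023e-13 5.971377329571605e-14
1 [(array([ 0.1, -0. ,  0.4]), array([ 0., -0., -0.])), (array([0., 0., 0.]), array([-2.8,  0.1,  4.9])), (array([0., 0., 0.]), array([-2.8,  0.1,  4.9]))] [[-0.36, 0.81, 0.28, 2.41, 3.27, 0.57, -0.39], [-0.46, 0.87, 0.51, 2.43, 3.55, 0.67, 0.13], [-0.54, 0.95, 0.74, 2.43, 3.8, 0.8, 0.68]] 4.3635834132928625e-13 2.1873272381438747e-13
```

Call:
{"fn": "step_arm", "kwargs": {"increments": [[[-0.2,0,0.4],[0,0,0]],[[-0.3,0,0.5],[0,0,0]],[[-0.3,0,0.5],[0,0,0]],[[-0.3,0,0.5],[0,0,0]],[[-0.2,0,0.4],[0,0,0]],[[0.4,0,0.2],[0,0,0]],[[0.5,0,0.3],[0,0,0]],[[0.5,0,0.3],[0,0,0]],[[0.5,0,0.3],[0,0,0]],[[0.3,-0.1,0.1],[0,0,0]]]}}

```text
clock: 20.35
tool_pos: [0.5505, 0.022, 0.1249]
eef_rot: [-0.667, 0.698, -0.189, 0.18]
contact_force: [0.8, -0.2, -7.0]
opening: 0.523
finger_force: 34.8
```

Call:
{"fn": "step_arm", "kwargs": {"increments": [[[0,0,0],[1.4,-0.1,-2.5]],[[0,0,0],[2.8,-0.1,-4.9]],[[0,0,0],[2.8,-0.1,-4.9]],[[0,0,0],[2.8,-0.1,-4.9]],[[0,0,0],[2.8,-0.1,-4.9]],[[0,0,0],[2.8,-0.1,-4.9]],[[0,0,0],[2.8,-0.1,-4.9]],[[0,0,0],[2.8,-0.1,-4.9]],[[0,0,0],[2.8,-0.1,-4.9]],[[0,0,0],[1.4,-0.1,-2.5]]]}}

```text
clock: 21.35
tool_pos: [0.5494, 0.0213, 0.1243]
eef_rot: [-0.3, 0.919, -0.094, 0.239]
contact_force: [-0.4, 0.2, -6.8]
opening: 0.517
finger_force: 34.8
```

Run:
```python
from h import *
s=r.get_state(); print(VR.T@(s['tool_pos']-VO),s['opening'])
go(V(.05,0,.056),vtool(-np.pi))
```

```text
[ 0.05312128 -0.00116212  0.0550743 ] 0.5165303126751511
shift cm [-0.31  0.13 -0.08] turn [ 19.69  -1.21 -33.5 ] rows>= 4.5 t 21.35 F [-0.4  0.2 -6.8] op 0.517 q [-0.22  0.77  0.04  2.39  2.95  0.53 -0.95]
```

Call:
{"fn": "step_arm", "kwargs": {"increments": [[[0,0,0],[1.7,-0.1,-3]],[[0,0,0],[2.8,-0.2,-4.8]],[[0,0,0],[2.8,-0.2,-4.8]],[[0,0,0],[2.8,-0.2,-4.8]],[[0,0,0],[2.8,-0.2,-4.8]],[[-0.1,0.1,0],[2.8,-0.2,-4.8]],[[-0.1,0.1,0],[2.5,-0.1,-4]],[[0,0,0],[1.5,-0.1,-2.5]],[[0,0,0],[0,0,0]],[[0,0,0],[0,0,0]]]}}

```text
clock: 22.35
tool_pos: [0.5474, 0.0233, 0.1242]
eef_rot: [0.02, 0.966, -0.007, 0.259]
contact_force: [-0.0, 0.3, -6.8]
opening: 0.523
finger_force: 34.8
```

Run:
```python
from h import *
s=r.get_state(); print(VR.T@(s['tool_pos']-VO),s['opening'])
go(V(.05,0,.0305),vtool(-np.pi))
im,d,P=wcloud(); cv2.imwrite('pics/w5.png',im[...,::-1]); m=masks(im); ok=clean(P,d,.01); q=(P-VO)@VR
t=m['copper']&ok&(q[...,0]<.12)&(q[...,0]>-.04)&(abs(q[...,1])<.06)&(q[...,2]>.02)&(q[...,2]<.1)
print(t.sum(),np.percentile(q[t],[1,50,99],axis=0).round(4).tolist(),cv2.minAreaRect((q[t&(q[...,2]>.08)][:,:2]*1000).astype(np.float32)))
```

```text
[0.0513308  0.00079532 0.0560936 ] 0.5228005673952304
shift cm [ 1.16 -0.13 -2.28] turn [ 0.16  0.06 -0.21] rows>= 0.5 t 22.35 F [-0.   0.3 -6.8] op 0.523 q [-0.1   0.77 -0.16  2.39  2.72  0.57 -1.38]
16965 [[0.0053, -0.0207, 0.0403], [0.0222, 0.0046, 0.0866], [0.0712, 0.0234, 0.0881]] ((44.443058013916016, 1.5764217376708984), (78.89221954345703, 48.24822235107422), 4.176032066345215)
```

View pics/w5.png

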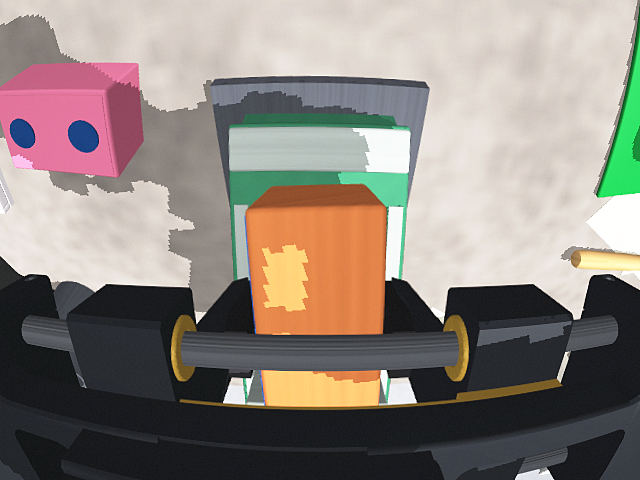

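The casting is held square along the slope: top at (315,290), low end at (312,195) clear of the fixed jaw at (320,150), blue face towards the image's left. Lowering it 26.5 mm.

Call:
{"fn": "step_arm", "kwargs": {"increments": [[[0.1,0,-0.2],[0,0,0]],[[0.2,0,-0.4],[0,0,0]],[[0.2,0,-0.4],[0,0,0]],[[0.2,0,-0.4],[0,0,0]],[[0.2,0,-0.3],[0,0,0]],[[0.1,0,-0.2],[0,0,0]],[[0.1,0,-0.2],[0,0,0]],[[0.1,0,-0.1],[0,0,0]],[[0.1,0,-0.1],[0,0,0]],[[0,0,0],[0,0,0]]]}}

```text
clock: 23.4
tool_pos: [0.5602, 0.0239, 0.1014]
eef_rot: [0.02, 0.966, -0.006, 0.259]
contact_force: [-1.7, -0.4, -6.2]
opening: 0.522
finger_force: 34.8
```

Run:
```python
from h import *
s=r.get_state(); print(VR.T@(s['tool_pos']-VO),s['contact_force'])
im,d,P=wcloud(); m=masks(im); ok=clean(P,d,.01); q=(P-VO)@VR
t=m['copper']&ok&(q[...,0]<.12)&(q[...,0]>-.04)&(abs(q[...,1])<.06)&(q[...,2]>.05)&(q[...,2]<.1)
print(np.percentile(q[t],[1,50,99],axis=0).round(4).tolist())
```

```text
[0.05093172 0.00190609 0.02996723] [-1.70583512 -0.40482361 -6.2174584 ]
[[0.0052, -0.0196, 0.0528], [0.0247, 0.006, 0.0605], [0.0711, 0.0247, 0.062]]
```

Call:
{"fn": "step_arm", "kwargs": {"increments": [[[0.1,0,-0.1],[0,0,0]],[[0,0,0],[0,0,0]],[[0,0,0],[0,0,0]],[[0,0,0],[0,0,0]],[[0,0,0],[0,0,0]],[[0,0,0],[0,0,0]],[[0,0,0],[0,0,0]],[[0,0,0],[0,0,0]],[[0,0,0],[0,0,0]],[[0,0,0],[0,0,0]]]}}

```text
clock: 24.45
tool_pos: [0.5602, 0.024, 0.1012]
eef_rot: [0.02, 0.966, -0.006, 0.259]
contact_force: [-7.0, 0.7, 7.4]
opening: 0.522
finger_force: 34.7
```

Call:
{"fn": "step_arm", "kwargs": {"increments": [[[0,0,0],[0,0,0]],[[0,0,0],[0,0,0]],[[0,0,0],[0,0,0]],[[0,0,0],[0,0,0]],[[0,0,0],[0,0,0]],[[0,0,0],[0,0,0]],[[0,0,0],[0,0,0]],[[0,0,0],[0,0,0]],[[0,0,0],[0,0,0]],[[0,0,0],[0,0,0]]], "fingers": 0.8}}

```text
clock: 25.45
tool_pos: [0.5614, 0.0239, 0.1003]
eef_rot: [0.02, 0.966, -0.006, 0.259]
contact_force: [-1.0, 0.2, 0.7]
opening: 0.802
finger_force: 0.0
```

Run:
```python
from h import *
s=r.get_state(); print(VR.T@(s['tool_pos']-VO),s['contact_force'],s['opening'],s['q'].round(2))
q0=s['q'];X0=fk(q0,KP)[0]-s['tool_pos']
# retreat up vice z by 9 cm, then behind jaw: tip at vice x=.155,z=.11, then down to z=.035 ; tool vertical-ish options
for tilt in(30,15,0):
    R=tool(PSI+np.pi,0) if 0 else Ro.from_matrix(vR(PSI))*Ro.from_euler('y',np.radians(30-tilt))*Ro.from_euler('z',-np.pi)*Ro.from_euler('x',np.pi)
    T=[(V(.05,0,.12)+X0,vtool(-np.pi)),(V(.17,0,.13)+X0,R),(V(.165,0,.035)+X0,R),(V(.12,0,.035)+X0,R)]
    rows=cart(q0,T,[8]*4); q,ep,er,h=sim(q0,rows); print(tilt,[rows[i] for i in(0,8,16,24)],[x.round(2).tolist() for x in h[7::8]],ep,er)
```

```text
[0.05141351 0.00199517 0.02840039] [-0.96874363  0.19774711  0.68111213] 0.801540756418416 [-0.09  0.83 -0.16  2.36  2.73  0.6  -1.38]
30 [(array([-0.6,  0. ,  1. ]), array([ 0.,  0., -0.])), (array([ 1.2, -0.1,  0.9]), array([0., 0., 0.])), (array([ 0.5, -0. , -1.1]), array([0., 0., 0.])), (array([-0.5,  0. , -0.3]), array([0., 0., 0.]))] [[-0.14, 0.62, -0.13, 2.45, 2.67, 0.47, -1.36], [-0.26, 0.53, 0.15, 2.13, 2.58, 0.04, -1.19], [-0.13, 0.72, -0.02, 2.09, 2.62, 0.22, -1.22], [-0.09, 0.74, -0.11, 2.22, 2.66, 0.37, -1.27]] 3.6512219886655996e-14 2.1203708036860818e-14
15 [(array([-0.6,  0. ,  1. ]), array([ 0.,  0., -0.])), (array([ 1.2, -0.1,  0.9]), array([ 0.1,  1.9, -0. ])), (array([ 0.5, -0. , -1.1]), array([0., 0., 0.])), (array([-0.5,  0. , -0.3]), array([0., 0., 0.]))] [[-0.14, 0.62, -0.13, 2.45, 2.67, 0.47, -1.36], [-1.18, 1.06, 1.51, 1.99, 1.72, 0.04, -0.47], [-0.17, 0.74, 0.0, 1.79, 0.14, 0.36, 1.23], [-0.2, 0.74, 0.04, 1.92, 0.14, 0.23, 1.21]] 3.289681593645268e-15 2.041911065740531e-15
0 [(array([-0.6,  0. ,  1. ]), array([ 0.,  0., -0.])), (array([ 1.2, -0.1,  0.9]), array([0.2, 3.7, 0. ])), (array([ 0.5, -0. , -1.1]), array([0., 0., 0.])), (array([-0.5,  0. , -0.3]), array([0., 0., 0.]))] [[-0.14, 0.62, -0.13, 2.45, 2.67, 0.47, -1.36], [-0.12, 0.63, 0.07, 1.61, 0.03, 0.88, 1.21], [-0.12, 0.83, -0.05, 1.51, 0.04, 0.79, 1.35], [-0.13, 0.81, -0.04, 1.66, 0.04, 0.66, 1.34]] 1.0536156889230545e-15 1.088993768389923e-15
```

Call:
{"fn": "step_arm", "kwargs": {"increments": [[[-0.2,0,0.4],[0,0,0]],[[-0.4,0,0.7],[0,0,0]],[[-0.4,0,0.7],[0,0,0]],[[-0.4,0,0.7],[0,0,0]],[[-0.4,0,0.7],[0,0,0]],[[-0.4,0,0.7],[0,0,0]],[[-0.4,0,0.7],[0,0,0]],[[-0.2,0,0.4],[0,0,0]],[[0,0,0],[0,0,0]],[[0,0,0],[0,0,0]]]}}

```text
clock: 26.45
tool_pos: [0.5336, 0.0239, 0.1504]
eef_rot: [0.02, 0.965, -0.006, 0.26]
contact_force: [-0.9, 0.1, 0.4]
opening: 0.803
finger_force: 0.0
```

Run:
```python
from h import *
s=r.get_state(); print(VR.T@(s['tool_pos']-VO),s['contact_force'],s['q'].round(2))
im,d,P=wcloud(); m=masks(im); ok=clean(P,d,.01); q=(P-VO)@VR
t=m['copper']&ok&(q[...,0]<.12)&(q[...,0]>-.04)&(abs(q[...,1])<.06)&(q[...,2]>.056)&(q[...,2]<.066)
print(np.percentile(q[t],[1,50,99],axis=0).round(4).tolist(),cv2.minAreaRect((q[t][:,:2]*1000).astype(np.float32)))
q0=s['q'];X0=fk(q0,KP)[0]-s['tool_pos']; R=vtool(-np.pi)
T=[(V(.165,0,.085)+X0,R),(V(.165,0,.032)+X0,R)]
rows=cart(q0,T,[10,8]); qq,ep,er,h=sim(q0,rows); print(rows[0],rows[10],[x.round(2).tolist() for x in h[4::5]],ep,er)
```

```text
[0.05244102 0.00076712 0.0856809 ] [-0.87358076  0.05377602  0.35370347] [-0.12  0.7  -0.15  2.42  2.7   0.53 -1.37]
[[0.0055, -0.0189, 0.0585], [0.0293, 0.0029, 0.0603], [0.0773, 0.0254, 0.0617]] ((44.89723587036133, 3.459554672241211), (79.67816925048828, 45.311405181884766), 1.9438878297805786)
(array([ 1. , -0.1,  0.6]), array([ 0.,  0., -0.])) (array([ 0.3, -0. , -0.6]), array([0., 0., 0.])) [[-0.13, 0.64, -0.06, 2.27, 2.66, 0.32, -1.29], [-0.18, 0.62, 0.06, 2.11, 2.63, 0.12, -1.23], [-0.15, 0.69, 0.01, 2.09, 2.64, 0.17, -1.23]] 1.5369186353006565e-14 9.889082940327938e-15
```

Call:
{"fn": "step_arm", "kwargs": {"increments": [[[0.6,0,0.4],[0,0,0]],[[1,-0.1,0.6],[0,0,0]],[[1,0,0.6],[0,0,0]],[[1,-0.1,0.6],[0,0,0]],[[1,0,0.6],[0,0,0]],[[1,-0.1,0.6],[0,0,0]],[[1,0,0.6],[0,0,0]],[[1,-0.1,0.6],[0,0,0]],[[1,0,0.6],[0,0,0]],[[1.1,0,0.5],[0,0,0]]], "fingers": 0, "grip_force": 20}}

```text
clock: 27.5
tool_pos: [0.6306, 0.0198, 0.2071]
eef_rot: [0.02, 0.966, -0.006, 0.259]
contact_force: [-0.7, -0.1, 0.3]
opening: 0.003
finger_force: 0.0
```

Run:
```python
from h import *
s=r.get_state(); print(VR.T@(s['tool_pos']-VO),s['contact_force'],s['q'].round(2),s['opening'])
go(V(.162,0,.032),vtool(-np.pi))
```

```text
[0.16481054 0.00109798 0.08619929] [-0.73260235 -0.10422227  0.25098843] [-0.2   0.62  0.07  2.11  2.64  0.12 -1.25] 0.0034632330484606496
shift cm [ 2.46 -0.22 -4.83] turn [ 0.11  0.02 -0.21] rows>= 1.1 t 27.5 F [-0.7 -0.1  0.3] op 0.003 q [-0.2   0.62  0.07  2.11  2.64  0.12 -1.25]
```

Call:
{"fn": "step_arm", "kwargs": {"increments": [[[0.1,0,-0.3],[0,0,0]],[[0.3,0,-0.6],[0,0,0]],[[0.3,0,-0.6],[0,0,0]],[[0.3,0,-0.6],[0,0,0]],[[0.3,0,-0.6],[0,0,0]],[[0.3,-0.1,-0.6],[0,0,0]],[[0.3,0,-0.6],[0,0,0]],[[0.3,-0.1,-0.6],[0,0,0]],[[0.3,0,-0.3],[0,0,0]],[[0,0,0],[0,0,0]]]}}

```text
clock: 28.5
tool_pos: [0.6557, 0.0178, 0.1588]
eef_rot: [0.02, 0.966, -0.006, 0.259]
contact_force: [-0.6, -0.5, -0.4]
opening: 0.003
finger_force: 0.0
```

Call:
{"fn": "step_arm", "kwargs": {"increments": [[[-0.2,0,-0.1],[0,0,0]],[[-0.2,0,-0.1],[0,0,0]],[[-0.2,0,-0.1],[0,0,0]],[[-0.2,0,-0.1],[0,0,0]],[[-0.2,0,-0.1],[0,0,0]],[[-0.2,0,-0.1],[0,0,0]],[[-0.2,0,-0.1],[0,0,0]],[[-0.2,0,-0.1],[0,0,0]],[[-0.2,0,-0.1],[0,0,0]],[[0,0,0],[0,0,0]]]}}

```text
clock: 29.5
tool_pos: [0.6395, 0.0179, 0.1514]
eef_rot: [0.02, 0.965, -0.006, 0.262]
contact_force: [6.0, -0.3, 0.2]
opening: -0.001
finger_force: 2.4
```

Run:
```python
from h import *
s=r.get_state(); print(VR.T@(s['tool_pos']-VO),VR.T@s['contact_force'],s['q'].round(2),s['opening'])
```

```text
[ 0.14474894 -0.00038583  0.03353812] [ 5.32391505 -0.02730384 -2.87726266] [-0.13  0.74 -0.04  2.13  2.67  0.27 -1.27] -0.0006488264772329602
```

Call:
{"fn": "step_arm", "kwargs": {"increments": [[[-0.1,0,-0.1],[0,0,0]],[[-0.1,0,-0.1],[0,0,0]],[[-0.2,0,-0.1],[0,0,0]],[[-0.1,0,0],[0,0,0]],[[-0.1,0,-0.1],[0,0,0]],[[-0.1,0,-0.1],[0,0,0]],[[-0.2,0.1,-0.1],[0,0,0]],[[-0.1,0,0],[0,0,0]],[[-0.1,0,-0.1],[0,0,0]],[[0,0,0],[0,0,0]]]}}

```text
clock: 30.5
tool_pos: [0.6269, 0.0184, 0.1438]
eef_rot: [0.021, 0.965, -0.007, 0.26]
contact_force: [2.7, -0.7, 4.8]
opening: 0.005
finger_force: 2.8
```

Run:
```python
from h import *
s=r.get_state(); print(VR.T@(s['tool_pos']-VO),VR.T@s['contact_force'])
```

```text
[ 0.13006995 -0.0004774   0.03318828] [ 4.72288898 -0.54304846  2.78970009]
```

Call:
{"fn": "step_arm", "kwargs": {"increments": [[[-0.1,0,0],[0,0,0]],[[0,0,-0.1],[0,0,0]],[[-0.1,0,0],[0,0,0]],[[0,0,0],[0,0,0]],[[0,0,0],[0,0,0]],[[0,0,0],[0,0,0]],[[0,0,0],[0,0,0]],[[0,0,0],[0,0,0]],[[0,0,0],[0,0,0]],[[0,0,0],[0,0,0]]]}}

```text
clock: 31.5
tool_pos: [0.6266, 0.0184, 0.1433]
eef_rot: [0.021, 0.965, -0.007, 0.262]
contact_force: [7.6, -1.1, 1.6]
opening: 0.01
finger_force: 3.8
```

Run:
```python
from h import *
s=r.get_state(); print(VR.T@(s['tool_pos']-VO),VR.T@s['contact_force'])
```

```text
[ 0.12949519 -0.00045153  0.03292204] [ 7.37183557 -0.71185523 -2.42648748]
```

Call:
{"fn": "step_arm", "kwargs": {"increments": [[[-0.1,0,0],[0,0,0]],[[0,0,-0.1],[0,0,0]],[[-0.1,0,0],[0,0,0]],[[-0.1,0,0],[0,0,0]],[[0,0,-0.1],[0,0,0]],[[-0.1,0,0],[0,0,0]],[[0,0,0],[0,0,0]],[[0,0,0],[0,0,0]],[[0,0,0],[0,0,0]],[[0,0,0],[0,0,0]]]}}

```text
clock: 32.5
tool_pos: [0.6264, 0.0185, 0.1435]
eef_rot: [0.021, 0.964, -0.007, 0.266]
contact_force: [12.7, -0.7, 4.3]
opening: 0.006
finger_force: 6.5
```

Run:
```python
from h import *
s=r.get_state(); print(VR.T@(s['tool_pos']-VO),VR.T@s['contact_force'])
c,im,d=snap('scene'); P=cloud(c,d); cv2.imwrite('pics/s6.png',cv2.resize(im[190:310,250:390],(700,600),interpolation=cv2.INTER_CUBIC)[...,::-1])
```

```text
[ 0.12947678 -0.00043777  0.03315907] [13.15670686 -0.15126819 -2.64462845]
```

View pics/s6.png

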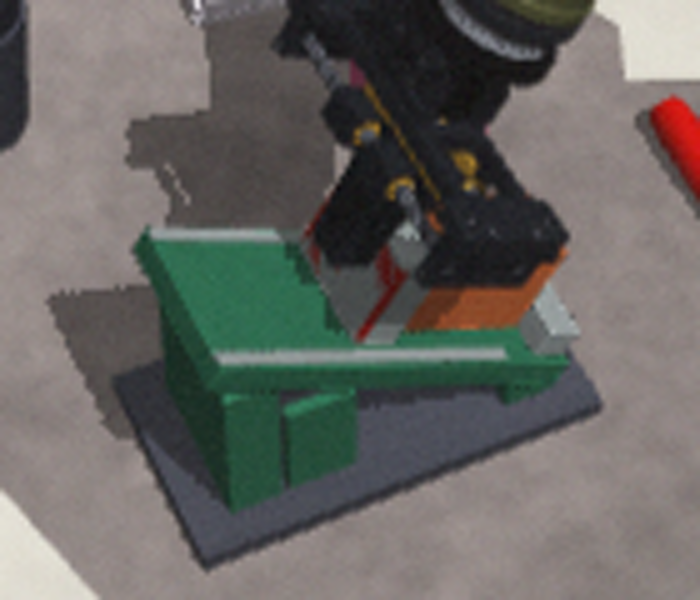

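Call:
{"fn": "step_arm", "kwargs": {"increments": [[[-0.1,0,0],[0,0,0]],[[-0.1,0,-0.1],[0,0,0]],[[-0.1,0,0],[0,0,0]],[[-0.1,0,-0.1],[0,0,0]],[[-0.1,0,-0.1],[0,0,0]],[[-0.1,0,-0.1],[0,0,0]],[[0,0,0],[0,0,0]],[[0,0,0],[0,0,0]],[[0,0,0],[0,0,0]],[[0,0,0],[0,0,0]]]}}

```text
clock: 33.55
tool_pos: [0.6264, 0.0184, 0.1436]
eef_rot: [0.021, 0.962, -0.007, 0.273]
contact_force: [17.5, -0.2, 13.9]
opening: 0.005
finger_force: 11.1
```

Run:
```python
from h import *
s=r.get_state(); print(VR.T@(s['tool_pos']-VO),VR.T@s['contact_force'])
```

```text
[ 0.12951926 -0.00048547  0.03326187] [22.15545331  0.57669835  3.31624908]
```

It holds firm at 22 N without moving, so the casting is clamped. Backing off, lifting and checking.

Call:
{"fn": "step_arm", "kwargs": {"increments": [[[0.3,0,0.2],[0,0,0]],[[0.4,0,0.2],[0,0,0]],[[0.4,0,0.2],[0,0,0]],[[0.4,0,0.2],[0,0,0]],[[0.4,0,0.2],[0,0,0]],[[0.4,0,0.2],[0,0,0]],[[0.4,0,0.3],[0,0,0]],[[0.4,0,0.3],[0,0,0]],[[0,0,0],[0,0,0]],[[0,0,0],[0,0,0]]]}}

```text
clock: 34.55
tool_pos: [0.6453, 0.0189, 0.1543]
eef_rot: [0.02, 0.966, -0.006, 0.259]
contact_force: [0.4, 0.2, -1.1]
opening: 0.004
finger_force: 0.0
```

Call:
{"fn": "step_arm", "kwargs": {"increments": [[[-0.2,0,0.6],[0,0,0]],[[-0.4,0,1],[0,0,0]],[[-0.4,0,1],[0,0,0]],[[-0.4,0,1],[0,0,0]],[[-0.4,0,1],[0,0,0]],[[-0.4,0,1],[0,0,0]],[[-0.6,0,1],[0,0,0]],[[-1,0,0.6],[0,0,0]],[[-1,0,0.4],[0,0,0]],[[0,0,0],[0,0,0]]]}}

```text
clock: 35.55
tool_pos: [0.5955, 0.0189, 0.2304]
eef_rot: [0.02, 0.966, -0.006, 0.259]
contact_force: [-0.1, 0.4, -0.6]
opening: 0.003
finger_force: 0.0
```

Run:
```python
from h import *
s=r.get_state(); print(VR.T@(s['tool_pos']-VO),VR.T@s['contact_force'],s['q'].round(2))
im,d,P=wcloud(); cv2.imwrite('pics/w7.png',im[...,::-1]); ok=clean(P,d,.01); q=(P-VO)@VR; m=masks(im)
hs=cv2.cvtColor(im,cv2.COLOR_RGB2HSV)
t=ok&(hs[...,1]<40)&(abs(q[...,2]-.06)<.004)&(q[...,0]>.07)&(q[...,0]<.15)&(abs(q[...,1])<.05)
if t.sum(): print('jaw',t.sum(),np.percentile(q[t][:,0],[1,99]))
t=m['copper']&ok&(q[...,0]<.12)&(q[...,0]>-.04)&(abs(q[...,1])<.06)&(q[...,2]>.055)&(q[...,2]<.066)
if t.sum(): print('cast',np.percentile(q[t],[1,50,99],axis=0).round(4).tolist(),cv2.minAreaRect((q[t][:,:2]*1000).astype(np.float32)))
```

```text
[ 0.14615584 -0.00144489  0.12394763] [-0.43421938  0.34993024 -0.47601473] [-0.22  0.55  0.08  2.19  2.62  0.12 -1.24]
jaw 5477 [0.09177801 0.11837405]
cast [[0.0025, -0.0186, 0.0584], [0.0654, -0.0038, 0.0603], [0.0903, 0.0262, 0.0619]] ((46.079776763916016, 3.9303531646728516), (89.12625122070312, 45.325374603271484), 1.2922548055648804)
```

View pics/w7.png

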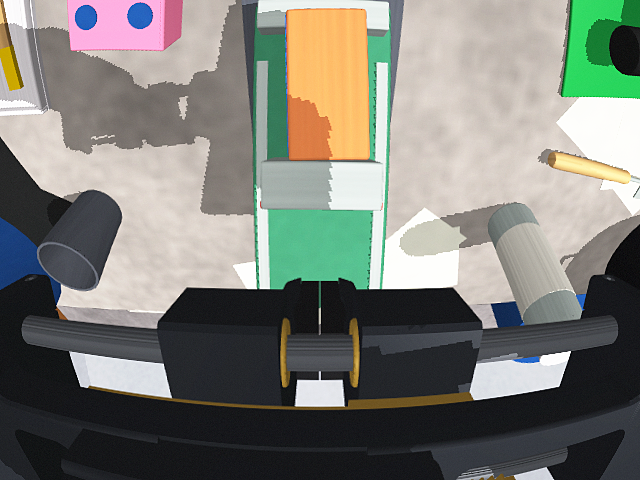

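The jaw (320,185) is closed flush on the casting (330,85), whose other end is against the fixed jaw. The casting measures 46 mm along x including about 1 mm frame offset, y 4 mm and yaw about 1°. The arm is clear of everything, so I'm handing in.

```bash
python3 -c "
from plant import r
print(r.finish_job())"
```

```text
the job is handed in; nothing more can be done
None
```

I handed the job in at about 36 s. The mallet lies fully on the mat, and the casting is turned a quarter turn and clamped between the jaws, about 4 mm off the centreline and 1° off square; the hand-in returned no verdict.

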